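# Gauge the thread of a stone's mounting stud and record the turns

### The job

The yellow-cranked thread ring gauge has been started on the steel stud set in the stone foot. Wind it on clockwise by its red knob, counting the turns, until it comes up firm against its stop, without forcing it; leave it there, then slide the black pointer of the tally strip to the number of turns you counted, to the nearest quarter turn, and let go. Leave the hammer, chisel, offcut and tin alone.

Things in the scene. Friction and masses are not known exactly. Their poses are not given: they have to be found in the camera images.
- stone: grey faceted stone foot fixed to the bench, about 175 mm across and 70 mm high, a vertical steel stud 24 mm thick standing 55 mm out of its flat top; origin at the centre of the underside, on the stud's axis. It may stand at either side of the bench, the tally strip at the other
- stud_top (a point): centre of the stud's top end, on the vertical axis about which the gauge and its crank turn, 125 mm above the bench
- gauge: knurled steel thread ring gauge, diameter 60 mm, 22 mm high, already started on the stud (right-hand thread: clockwise from above goes on, sinking 1.5 mm a turn); origin on the axis at its underside, x axis along the unloaded crank arm. About 1 N of drag at the knob. Its hidden stop comes 1 to 2.3 turns from the start, felt only as a rise in resistance; it stays where it is left
- crank: yellow crank arm on the ring, 16 mm wide, 8 mm thick, reaching 71 mm from the axis; origin on the axis at the ring's top, x axis along the arm to the knob. Sprung to the ring (8 N m/rad): on the stop, force at the knob rises 2 N per mm pushed on round the circle. 5 to 10 N there is firm; 0.15 rad of spring (9 mm, 20 N) strains the thread and spoils the job
- knob_grip (a point): middle of the upright red crank knob, a sleeve 18 mm in diameter, 36 mm high, free to spin on its pin, 60 mm from the stud's axis; 18 mm below the knob's top, 30 mm above the arm's top face, 163 to 165 mm above the bench at the start. It can be pinched from above and carried round the circle with the hand kept at one yaw
- tally: aluminium strip fixed to the bench, 64 x 180 mm, 14 mm high, with long black ticks at 0, 1, 2 and 3 turns (red dots count them: none, one, two, three) and short ticks at quarter turns; origin at the centre of the underside; the pointer slides along its y axis, the ticks lie on its -x side
- pointer (a joint): position of the pointer along the strip in m: 0 at the zero tick, growing along the strip's +y, 0.04 m a turn (0.01 a quarter turn), up to 0.12; it slides with about 1.5 N of friction and stays where it is left. It starts near zero
- pointer_top (a point): centre of the top of the pointer's black grip block, 28 mm across the strip (x), 20 mm along it (y), 40 mm high, top 54.5 mm above the bench; a red needle on its -x side reads on the ticks
- hammer: hammer with a 260 mm wooden handle lying beyond the work, to be left alone
- chisel: steel stone chisel 190 mm long, 12 mm thick, lying between stone and strip, to be left alone
- offcut: pale limestone offcut, 75 mm across, 45 mm high, to be left alone
- tin: open steel tin, 70 mm in diameter, 85 mm high, to be left alone
Mind the look-alikes: they are no part of the job. Of the things shaped like the stone, the grey one is meant.

How it is judged:
By the outcome, as a careful person would: the job done as asked, in the order asked, and still so for the second after the job is handed in, with the robot touching nothing.
It also fails if it takes over 72 s, if anything falls off the work surface, if the arm or the gripper's body presses on something with over 40 N, if the wrist force passes 120 N, or if a joint passes its speed limit or range.

### The arm

A 7-joint arm with a two-finger parallel gripper is mounted at the origin on the work surface. World frame = base frame: x ahead of the robot, y to its left, z up, the work surface at z = 0. Lengths are in m, angles in rad, forces in N, time in s.
With the tool pointing down it reaches from about 0.4 to 0.875 m from the base axis. Payload 19.3 kg.
Tool frame: the origin (TCP) lies on the centre line of the jaws, within the pads' length; the fingertips stand 14 mm ahead of it and the grasp point (between the pads) lies 5 mm behind it; x points along the fingers, y is the direction in which the jaws open and shut, and the axes are right-handed (so a half turn about x gives the same grasp; the last joint's range is limited). The gripper opens to 85 mm and grips with 20 to 120 N. Pads are 22 mm wide; open, the fingers measure 114 mm over their backs; the gripper's body (76 mm by 85 mm) begins 54 mm behind the grasp point. The pads swing forward as they close: fully open they stand 13 mm farther back than shut.
Start: joints at [1.132, 0.521, -0.036, 1.599, 0.021, 1.021, -0.113], TCP at [0.225, -0.583, 0.245] pointing down, gripper open.
Joint ranges: [-2.91, 2.91], [-0.3, 2.13], [-1.5, 1.42], [0.17, 2.43], [-1.26, 4.41], [0.16, 1.93], [-2.52, 2.52]. Speed limits (rad/s): [1.89, 1.89, 2.39, 2.39, 3.01, 3.01, 3.01].

### API

Orientations are given as [roll, pitch, yaw] about the fixed x, y, z axes, in that order (R = Rz(yaw) Ry(pitch) Rx(roll)).
In Python, from workcell import monitor, optics, bot gives the robot as it stands.
- The arm moves only by the tool arm_command, never from a script. Its arguments are lists of equal length, an entry for each row: "delta_pos": the shift along the tool's x, y, z as a fraction of full scale, a list of three; "rotation": the turn, a rotation vector about the tool's x, y, z as a fraction of full scale, a list of three. In form: {"delta_pos": [[dx, dy, dz], ...], "rotation": [[wx, wy, wz], ...]}. A call has 1 to 10 rows; each row shifts and turns the pose as measured when the row begins, along the tool's axes as they then stand; what a row does not reach is not made up. Full scale, the value 1, is 30 mm for a shift and 6 degrees for a turn. A row lasts 1/10 s, in which the tool goes at most 50 mm and 8.59 degrees, less where a joint would pass 70% of its speed; a pose out of reach is approached as far as the arm can. A call with a number of a shift or a turn outside -1 to 1 is refused whole. A call with a gripper value outside its range is refused whole. "gripper" is the closure, from -1 (fully open) to 1 (shut), so that 0 is half open, set as the call begins (left out, the last holds). The fingers move at their own pace and stop on an object; "grip_force" is the grip in N (left out, the last holds). Time passes only in rows, so rows that do not move let the fingers close. It gives the time, the measured TCP pose, the force and the opening at its end, in the units of the state.
- monitor.observe(): the state, without advancing time (a new reading comes with each control period).
- optics.grab_frame(name): name is "scene" or "top"; returns the picture (480x640x3 uint8, red, green, blue); there is no depth.
- optics.camera_params(name): a dict with "fx", "fy", "cx", "cy" (pixels), "origin" and "rotation" of the camera in the world. Camera axes: x right, y down, z forward; pixel columns grow to the right and rows downward; lengths in m; the calibration is good to about 2 mm. A picture is of the moment at which its call begins. camera_params takes no time and is no camera call.
- bot.job_done(): hands the job in, once; it reports no verdict.
The state is a dict: "clock": time; "qpos": joint angles; "qd": joint speeds; "joint_efforts": joint torques, N m; "position": TCP position; "tool_rot": TCP orientation; "force": force on the tool from outside, world axes, zero at the start; "moment": the same for the moment, N m; "grip_width": finger opening in m.
Only numpy, scipy, OpenCV 4.12 (cv2) and the standard library are available. Lean on these libraries where they do the work, as an engineer would, in place of code of your own. Each camera call takes 0.05 s, during which the arm holds its last target. There are 200 camera calls.

## Working session

There is one attempt and no reset: what is moved stays moved. The work goes in short steps, Python scripts to look and compute and a tool call to move; the robot and the scene stay as the last step left them, time stands still between calls to the robot, and variables do not carry over. Pictures are saved under pics/ and viewed, about 8 in all and at most 12, crops included, and the job is handed in when it is done.

Besides the shell and the picture viewer there is one more tool, called after ">>>" as a command line: name --argument value ..., lists and objects as JSON in quotes. arm_command: Moves the arm, as the interface text tells. Its arguments: {"type":"object","properties":{"delta_pos":{"type":"array","items":{"type":"array","items":{"type":"number"}}},"rotation":{"type":"array","items":{"type":"array","items":{"type":"number"}}},"gripper":{"type":"number"},"grip_force":{"type":"number"}},"required":["delta_pos","rotation"]}

```bash
mkdir -p pics; ls; python3 - <<'E'
from workcell import monitor, optics, bot
import cv2
print(monitor.observe())
for n in ("scene","top"):
    p=optics.camera_params(n); print(n,p)
    cv2.imwrite(f"pics/{n}0.png",optics.grab_frame(n)[:,:,::-1])
E
```

```text
pics
{'clock': 0.0, 'qpos': array([ 1.13176085,  0.52200168, -0.03632632,  1.5999687 ,  0.02123769,
        1.02108635, -0.11280908]), 'qd': array([-1.94887539e-04,  1.54851970e-05,  1.32588819e-05,  4.06340134e-04,
       -1.56132033e-04,  4.89752829e-04,  7.50702174e-04]), 'joint_efforts': array([-1.15916373e-03, -9.27104115e+01,  1.97986543e+00, -3.69935632e+01,
        1.78296299e-02,  8.22744827e-03, -1.74156395e-05]), 'position': array([ 0.2251822 , -0.58270588,  0.2447475 ]), 'tool_rot': array([-1.47039752,  1.5697181 ,  2.04002961]), 'force': array([-0.24583248, -1.07526165,  0.52541794]), 'moment': array([0.01428282, 0.02564539, 0.0303081 ]), 'grip_width': 0.08529842911747415}
scene {'fx': 570.4943844345089, 'fy': 570.4943844345089, 'cx': 320.79546739222036, 'cy': 244.4037130530371, 'origin': array([0.98007921, 0.41229257, 0.88865599]), 'rotation': array([-2.47267549,  0.01222854,  2.27617047])}
top {'fx': 617.9302146891333, 'fy': 617.9302146891333, 'cx': 317.16355882040943, 'cy': 241.22677407824776, 'origin': array([0.42950464, 0.02455457, 1.29956947]), 'rotation': array([-3.03109883e+00,  2.95571311e-03, -1.56709089e+00])}
```

View pics/scene0.png

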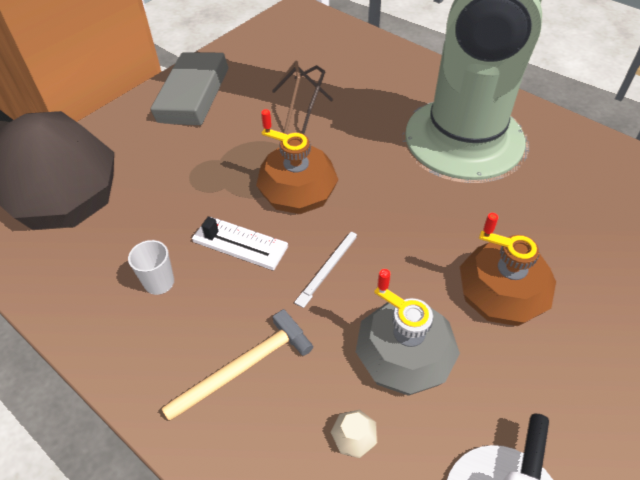

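View pics/top0.png

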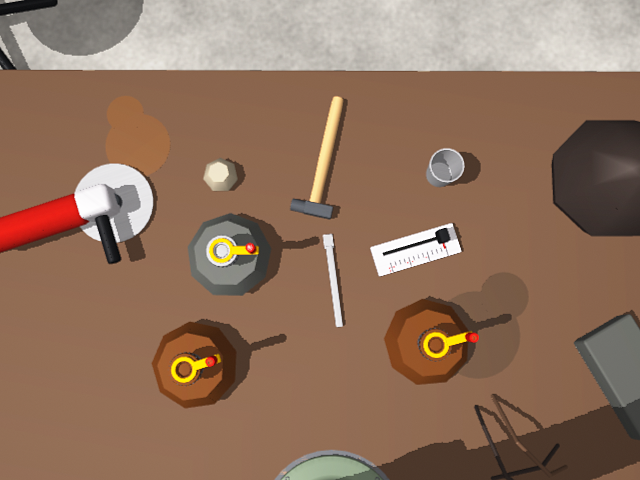

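Top view: the grey stone is at (228,255) with its knob at (250,247). The look-alike brown stones are at (195,365) and (428,340). The grey one is the one described. The tally is at (416,250), with its pointer at the right end (443,237). I'll measure next and confirm with an enlarged crop.

```bash
cat > h.py <<'E'
import numpy as np, cv2
from scipy.spatial.transform import Rotation as R
from workcell import monitor, optics, bot
def cam(n):
    p=optics.camera_params(n); return p,R.from_euler('xyz',p['rotation']).as_matrix()
def ray(n,u,v):
    p,M=cam(n); d=M@np.array([(u-p['cx'])/p['fx'],(v-p['cy'])/p['fy'],1]); return p['origin'],d/np.linalg.norm(d)
def plane(n,u,v,z):
    o,d=ray(n,u,v); return o+d*(z-o[2])/d[2]
def tri(a,b):
    o1,d1=ray('scene',*a); o2,d2=ray('top',*b)
    s=np.linalg.lstsq(np.c_[d1,-d2],o2-o1,rcond=None)[0]
    p,q=o1+s[0]*d1,o2+s[1]*d2; return (p+q)/2,np.linalg.norm(p-q)
def proj(n,X):
    p,M=cam(n); c=M.T@(np.asarray(X)-p['origin']); return np.array([p['fx']*c[0]/c[2]+p['cx'],p['fy']*c[1]/c[2]+p['cy']])
def mask(img,box,lo,hi):
    h=cv2.cvtColor(img,cv2.COLOR_RGB2HSV); m=cv2.inRange(h,lo,hi); z=np.zeros_like(m)
    x0,y0,x1,y1=box; z[y0:y1,x0:x1]=m[y0:y1,x0:x1]; return z
def cen(m):
    y,x=np.nonzero(m); return np.array([x.mean(),y.mean()]),len(x),(x.min(),y.min(),x.max(),y.max())
E
python3 - <<'E'
from h import *
S=cv2.imread('pics/scene0.png')[:,:,::-1]; T=cv2.imread('pics/top0.png')[:,:,::-1]
red=((0,160,90),(6,255,255)); yel=((22,150,120),(35,255,255)); blk=((0,0,0),(180,255,45))
rs=cen(mask(S,(370,260,400,295),*red)); rt=cen(mask(T,(240,235,265,260),*red)); print('knob',rs,rt,tri(rs[0],rt[0]))
def hole(I,box):
    m=mask(I,box,*yel); c,h=cv2.findContours(m,cv2.RETR_CCOMP,cv2.CHAIN_APPROX_NONE)
    k=max((i for i in range(len(c)) if h[0][i][3]>=0),key=lambda i:cv2.contourArea(c[i])); return cv2.fitEllipse(c[k])
hs=hole(S,(370,280,440,340)); ht=hole(T,(195,230,265,270)); print('ring',hs,ht,tri(hs[0],ht[0]))
ps=cen(mask(S,(198,212,222,242),*blk)); pt=cen(mask(T,(434,226,454,246),*blk)); print('ptr',ps,pt,tri(ps[0],pt[0]))
wh=((0,0,190),(180,40,255))
for n,I,b in(('scene',S,(185,205,295,275)),('top',T,(365,215,470,285))):
    m=mask(I,b,*wh); c=max(cv2.findContours(m,0,2)[0],key=cv2.contourArea); r=cv2.minAreaRect(c); bx=cv2.boxPoints(r)
    q=np.array([plane(n,*p,.014) for p in bx]); print(n,q.round(4),q.mean(0), np.linalg.norm(np.diff(q,axis=0),axis=1))
a=cv2.resize(T[205:305,180:280],(400,400),interpolation=2); b=cv2.resize(T[205:305,365:465],(400,400),interpolation=2)
c=cv2.resize(S[200:275,185:295],(400,273),interpolation=2);d=cv2.resize(S[255:390,345:465],(307,345)); d=cv2.copyMakeBorder(d[:273],0,0,0,93,0)
cv2.imwrite('pics/crop1.png',np.vstack([np.hstack([a,b])[:320],np.hstack([c,d])])[:,:,::-1])
E
```

```text
knob (array([383.64622642, 279.00471698]), 212, (np.int64(378), np.int64(269), np.int64(390), np.int64(289))) (array([250.80851064, 247.25531915]), 47, (np.int64(246), np.int64(243), np.int64(255), np.int64(252))) (array([0.54243971, 0.15222995, 0.16727613]), np.float64(0.003971560765107822))
ring ((413.1606750488281, 312.90643310546875), (18.31294059753418, 22.49554443359375), 102.78692626953125) ((220.9449462890625, 249.95440673828125), (17.862449645996094, 18.625070571899414), 54.838993072509766) (array([0.54134004, 0.21243954, 0.12997745]), np.float64(0.0022706617622997977))
ptr (array([209.84615385, 231.41025641]), 117, (np.int64(203), np.int64(223), np.int64(216), np.int64(238))) (array([441.85234899, 235.59060403]), 149, (np.int64(434), np.int64(228), np.int64(449), np.int64(242))) (array([ 0.5827699 , -0.22918752,  0.02419106]), np.float64(0.0025288259046066684))
scene [[ 0.6192 -0.2453  0.014 ]
 [ 0.5555 -0.2872  0.014 ]
 [ 0.4976 -0.0958  0.014 ]
 [ 0.5609 -0.063   0.014 ]] [ 0.558294   -0.17280694  0.014     ] [0.07628674 0.19999266 0.07127054]
top [[ 0.5611 -0.0806  0.014 ]
 [ 0.614  -0.2543  0.014 ]
 [ 0.5516 -0.2716  0.014 ]
 [ 0.4992 -0.0987  0.014 ]] [ 0.55646263 -0.17630397  0.014     ] [0.18164634 0.06475928 0.18067205]
```

View pics/crop1.png

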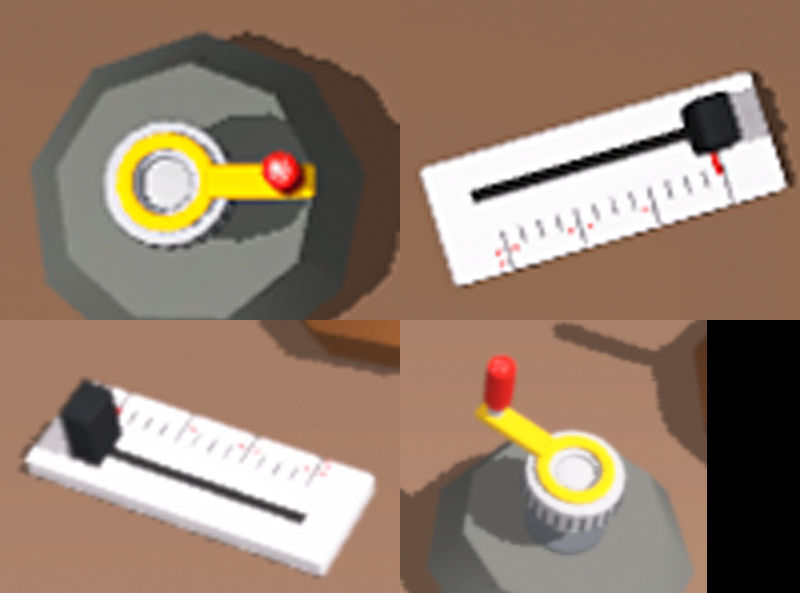

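The crop confirms the grey stone with its red knob to the right (-y), and the tally with the pointer at the zero end (no dots), counting toward the left. Next I'll work out the tool axes and the moves.

```bash
cat >> h.py <<'E'
def tool():
    o=monitor.observe(); return o,o['position'],R.from_euler('xyz',o['tool_rot']).as_matrix()
def to(X,rows=None):
    o,p,M=tool(); return M.T@(np.asarray(X)-p)/0.03
E
python3 - <<'E'
from h import *
o,p,M=tool(); print(M.round(3))
print(plane('top',250.8,247.3,.178), plane('scene',384,270.5,.181))
S=cv2.imread('pics/scene0.png')[:,:,::-1]; T=cv2.imread('pics/top0.png')[:,:,::-1]
print(to([.5424,.152,.245]))
# needle reading & tick: red needle tip
print(plane('top',365+718/4,205+165/4,.016), plane('top',365+728/4,205+190/4,.014),plane('top',365+508/4,205+258/4,.014))
E
```

```text
[[-0.     0.36  -0.933]
 [ 0.001 -0.933 -0.36 ]
 [-1.    -0.001  0.   ]]
[0.54236613 0.14938809 0.178     ] [0.5366109  0.14979333 0.181     ]
[ 1.15867672e-02 -1.90327696e+01 -1.86914346e+01]
[ 0.56295664 -0.44534042  0.016     ] [ 0.5500706  -0.45080092  0.014     ] [ 0.51415296 -0.33515394  0.014     ]
```

>>> arm_command --delta_pos '[[0,-0.5,-0.5],[0,-1,-1],[0,-1,-1],[0,-1,-1],[0,-1,-1],[0,-1,-1],[0,-1,-1],[0,-1,-1],[0,-1,-1],[0,-1,-1]]' --rotation '[[0,0,0],[0,0,0],[0,0,0],[0,0,0],[0,0,0],[0,0,0],[0,0,0],[0,0,0],[0,0,0],[0,0,0]]' --gripper -1 --grip_force 40

```text
clock: 1.1
position: [0.3897, -0.2042, 0.2421]
tool_rot: [-0.829, 1.566, 2.672]
force: [0.5, -0.6, -0.1]
grip_width: 0.0852
```

```bash
python3 -c "
from h import *
o,p,M=tool(); print(o['clock'],p,M.round(3),o['qpos'],to([.541,.151,.245]))"
```

```text
1.1 [ 0.38972289 -0.20421878  0.24214796] [[-0.004  0.352 -0.936]
 [ 0.002 -0.936 -0.352]
 [-1.    -0.003  0.003]] [ 0.51711152  0.2400109  -0.19905049  2.05523456  0.06141022  0.85625592
 -0.92760563] [-0.09125876 -9.30516575 -8.89058711]
```

>>> arm_command --delta_pos '[[0,-1,-1],[0,-1,-1],[0,-1,-1],[0,-1,-1],[0,-1,-1],[0,-1,-1],[0,-1,-1],[0,-1,-0.9],[0,-0.7,-0.6],[0,-0.2,-0.1]]' --rotation '[[0,0,0],[0,0,0],[0,0,0],[0,0,0],[0,0,0],[0,0,0],[0,0,0],[0,0,0],[0,0,0],[0,0,0]]'

```text
clock: 2.1
position: [0.5405, 0.1565, 0.2409]
tool_rot: [-0.842, 1.564, 2.664]
force: [-1.2, -0.3, 0.3]
grip_width: 0.0853
```

```bash
python3 -c "
from h import *
o,p,M=tool(); print(o['clock'],p,M.round(3),o['qpos'],to([.541,.151,.245]))
for n in ('scene','top'): cv2.imwrite(f'pics/{n}1.png',optics.grab_frame(n)[:,:,::-1])
a=cv2.imread('pics/scene1.png')[180:400,280:520];b=cv2.imread('pics/top1.png')[140:360,120:360]
cv2.imwrite('pics/near1.png',cv2.resize(np.hstack([a,b]),(800,366)))"
```

```text
2.1 [0.54046677 0.15650634 0.24092984] [[-0.006  0.356 -0.934]
 [ 0.003 -0.934 -0.356]
 [-1.    -0.005  0.004]] [-0.13430523  0.4462118  -0.34163613  1.75575588  0.16971269  0.97296398
 -1.74800745] [-0.13630088  0.17719794  0.04934036]
```

View pics/near1.png

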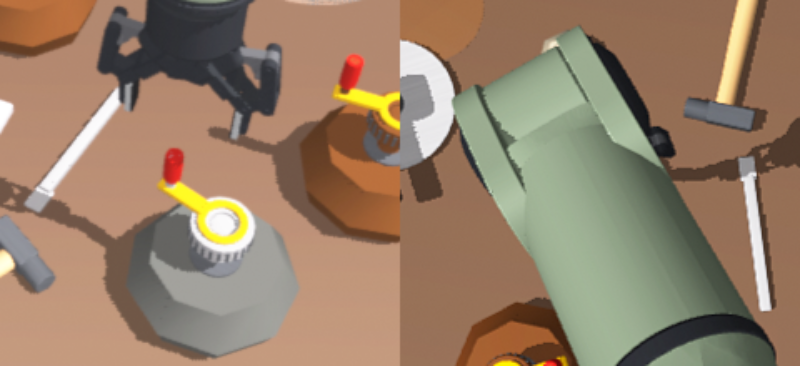

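The gripper is above and beyond the knob, which is centred below at crop (174,165), and the way down is clear. I'll descend to the knob.

>>> arm_command --delta_pos '[[0,0.2,0.05],[0.5,0,0],[0.6,0,0],[0.6,0,0],[0.5,0,0],[0.3,0,0],[0,0,0]]' --rotation '[[0,0,0],[0,0,0],[0,0,0],[0,0,0],[0,0,0],[0,0,0],[0,0,0]]'

```text
clock: 2.9
position: [0.54, 0.1337, 0.1647]
tool_rot: [0.265, 1.565, -2.527]
force: [0.8, -0.1, 0.8]
grip_width: 0.085
```

```bash
python3 -c "
from h import *
o,p,M=tool(); print(o['clock'],p,M.round(3),to([.541,.151,.160]))
cv2.imwrite('pics/s2.png',cv2.resize(optics.grab_frame('scene')[200:360,300:500,::-1],(700,560)))"
```

```text
2.9 [0.5399893  0.13374301 0.16472744] [[-0.004  0.343 -0.939]
 [-0.003 -0.939 -0.343]
 [-1.     0.001  0.005]] [ 0.15562731 -0.52903533 -0.22969878]
```

View pics/s2.png

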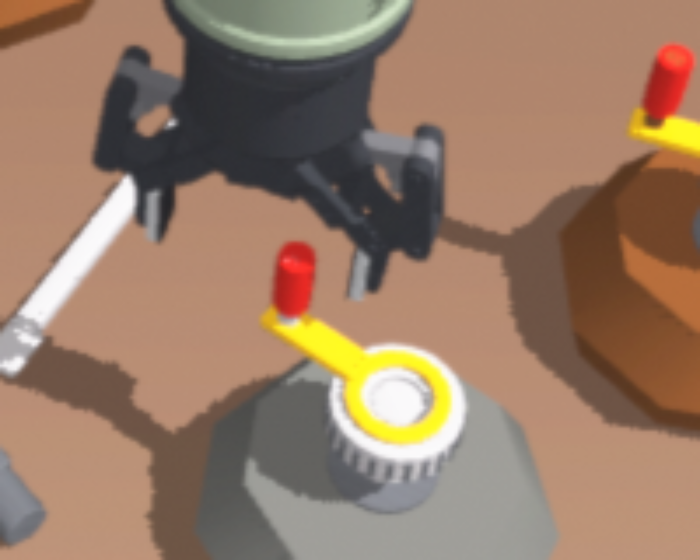

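```bash
python3 -c "
from h import *
o,p,M=tool(); print(o['clock'],p,o['qd'].round(3))
f=lambda X:((proj('scene',X)-[300,200])*3.5).round()
print('tcp',f(p),'tip',f(p+M[:,0]*.014),'jaw tips',f(p+M[:,0]*.001+M[:,1]*.042),f(p+M[:,0]*.001-M[:,1]*.042),'knob top est',f([.541,.151,.182]),'ring',f([.5413,.2124,.13]))"
```

```text
2.95 [0.54030637 0.13380223 0.16536559] [-0.01  -0.014 -0.006 -0.017 -0.004  0.01  -0.001]
tcp [257. 254.] tip [255. 272.] jaw tips [168. 229.] [349. 282.] knob top est [290. 253.] ring [393. 395.]
```

>>> arm_command --delta_pos '[[0,0,0],[0,0,0]]' --rotation '[[0,0,0],[0,0,0]]'

```text
clock: 3.15
position: [0.5409, 0.1331, 0.1667]
tool_rot: [0.575, 1.567, -2.218]
force: [0.2, 0.3, 0.3]
grip_width: 0.0855
```

>>> arm_command --delta_pos '[[0.1,-0.3,-0.1],[0.1,-0.3,-0.1],[0,0,0],[0,0,0]]' --rotation '[[0,0,0],[0,0,0],[0,0,0],[0,0,0]]'

```text
clock: 3.55
position: [0.5407, 0.1548, 0.1613]
tool_rot: [1.069, 1.569, -1.723]
force: [-0.6, 0.1, -1.1]
grip_width: 0.0851
```

```bash
python3 -c "
from h import *
o,p,M=tool(); print(o['clock'],p,o['qd'].round(3),to([.541,.151,.160]))"
```

```text
3.55 [0.54069004 0.15482782 0.16134349] [-0.015  0.005 -0.008 -0.001 -0.    -0.003 -0.008] [0.04502228 0.1233282  0.03399529]
```

>>> arm_command --delta_pos '[[0,0.1,0.03],[0,0,0]]' --rotation '[[0,0,0],[0,0,0]]'

```text
clock: 3.75
position: [0.5408, 0.1516, 0.1613]
tool_rot: [1.027, 1.569, -1.764]
force: [-0.1, -0.8, 0.7]
grip_width: 0.0854
```

>>> arm_command --delta_pos '[[0,0,0],[0,0,0],[0,0,0],[0,0,0],[0,0,0],[0,0,0]]' --rotation '[[0,0,0],[0,0,0],[0,0,0],[0,0,0],[0,0,0],[0,0,0]]' --gripper 1 --grip_force 25

```text
clock: 4.35
position: [0.5411, 0.1524, 0.1618]
tool_rot: [2.56, 1.57, -0.231]
force: [1.5, -1.8, 3.2]
grip_width: 0.0164
```

```bash
python3 -c "
from h import *
o,p,M=tool(); print(o['clock'],p,M.round(3),o['qd'].round(3),o['force'],o['grip_width'])
cv2.imwrite('pics/s3.png',cv2.resize(optics.grab_frame('scene')[200:360,300:500,::-1],(700,560)))"
```

```text
4.35 [0.54109321 0.15238917 0.16176541] [[ 0.001  0.343 -0.939]
 [-0.    -0.939 -0.343]
 [-1.     0.    -0.001]] [-0.     0.002 -0.002 -0.001 -0.004 -0.001 -0.002] [ 1.47545093 -1.76375837  3.16455465] 0.016437529747913956
```

View pics/s3.png

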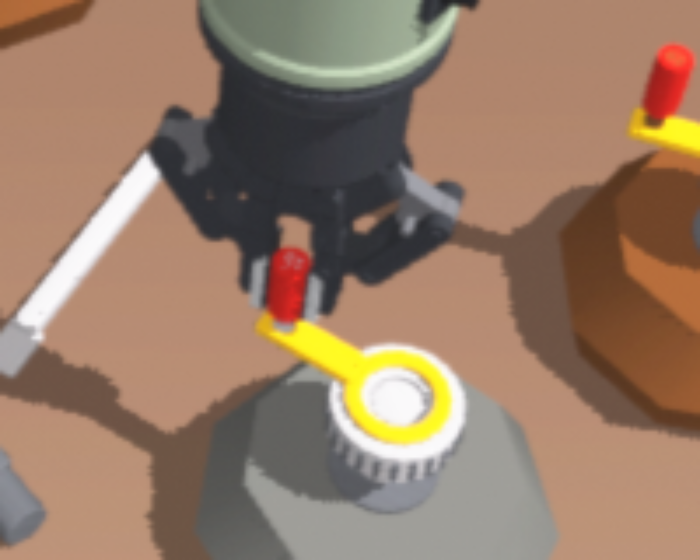

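The knob, at crop (290,285), is pinched between the pads. Next is an arc planner.

```bash
cat > arc.py <<'E'
import sys; from h import *
C=np.array([.5413,.2124]); 
def st():
    o,p,M=tool(); v=p[:2]-C; th=np.degrees(np.arctan2(v[1],v[0])); 
    t=np.array([np.sin(np.radians(th)),-np.cos(np.radians(th))]); r=-np.array([-t[1],t[0]])*-1
    rad=v/np.linalg.norm(v); F=o['force'][:2]
    print('t',round(o['clock'],2),'th %.1f cw %.4f(mod1) r %.1f mm z %.1f'%(th,((-90.2-th)%360)/360,1e3*np.linalg.norm(v),1e3*p[2]),'Ftan %.1f Frad %.1f Fz %.1f'%(F@t,F@rad,o['force'][2]),'w %.1f'%(1e3*o['grip_width']),'tilt',M[:2,0].round(3),'yaw',M[:2,1].round(3))
    return p,M,th
if __name__=='__main__':
    step,n,eff=float(sys.argv[1]),int(sys.argv[2]),float(sys.argv[3])   # eff: share of step really travelled
    p,M,th=st(); a=np.radians(th); rows=[]
    cur=np.array(p[:2])
    for k in range(n):
        a2=a-step*eff/.06e3
        nx=C+.06*np.array([np.cos(a2),np.sin(a2)]); d=nx-cur; d=d/np.linalg.norm(d)*step/1e3 if k else d*step/1e3/np.linalg.norm(d)
        cur=nx; a=a2
        rows.append([round(float(x),2) for x in (M.T@np.r_[d,0])/.03])
    print(rows)
E
python3 arc.py 10 6 .9
```

```text
t 4.4 th -90.3 cw 0.0002(mod1) r 60.1 mm z 161.7 Ftan -0.4 Frad -2.4 Fz 1.7 w 16.8 tilt [ 0. -0.] yaw [ 0.343 -0.939]
[[-0.0, -0.14, 0.3], [-0.0, -0.18, 0.28], [-0.0, -0.22, 0.25], [-0.0, -0.26, 0.21], [-0.0, -0.29, 0.17], [-0.0, -0.31, 0.13]]
```

>>> arm_command --delta_pos '[[0,-0.14,0.3],[0,-0.18,0.28],[0,-0.22,0.25],[0,-0.26,0.21],[0,-0.29,0.17]]' --rotation '[[0,0,0],[0,0,0],[0,0,0],[0,0,0],[0,0,0]]'

```text
clock: 4.9
position: [0.4937, 0.17, 0.1617]
tool_rot: [2.165, 1.569, -0.629]
force: [6.2, 3.2, -4.6]
grip_width: 0.0168
```

```bash
python3 arc.py 12 10 1
```

```text
t 4.9 th -138.3 cw 0.1336(mod1) r 63.7 mm z 161.7 Ftan -1.7 Frad -6.8 Fz -4.6 w 16.8 tilt [ 0.002 -0.001] yaw [ 0.341 -0.94 ]
[[-0.0, -0.4, -0.0], [-0.0, -0.4, 0.03], [-0.0, -0.4, -0.05], [-0.0, -0.38, -0.13], [-0.0, -0.35, -0.2], [-0.0, -0.3, -0.26], [-0.0, -0.24, -0.32], [0.0, -0.17, -0.36], [0.0, -0.1, -0.39], [0.0, -0.02, -0.4]]
```

```bash
python3 arc.py 8 10 1
```

```text
t 4.9 th -138.3 cw 0.1336(mod1) r 63.7 mm z 161.7 Ftan -1.7 Frad -6.8 Fz -4.6 w 16.8 tilt [ 0.002 -0.001] yaw [ 0.341 -0.94 ]
[[-0.0, -0.27, -0.03], [-0.0, -0.26, 0.05], [-0.0, -0.27, 0.01], [-0.0, -0.27, -0.02], [-0.0, -0.26, -0.06], [-0.0, -0.25, -0.09], [-0.0, -0.24, -0.12], [-0.0, -0.22, -0.16], [-0.0, -0.19, -0.18], [-0.0, -0.17, -0.21]]
```

>>> arm_command --delta_pos '[[0,-0.26,-0.1],[0,-0.26,0],[0,-0.27,-0.01],[0,-0.27,-0.04],[0,-0.26,-0.07],[0,-0.25,-0.11],[0,-0.23,-0.14],[0,-0.21,-0.17],[0,-0.18,-0.2],[0,-0.16,-0.22]]' --rotation '[[0,0,0],[0,0,0],[0,0,0],[0,0,0],[0,0,0],[0,0,0],[0,0,0],[0,0,0],[0,0,0],[0,0,0]]'

```text
clock: 5.9
position: [0.4913, 0.251, 0.1607]
tool_rot: [0.452, 1.555, -2.339]
force: [1.4, -3.2, 3.4]
grip_width: 0.017
```

```bash
python3 arc.py 8 10 1
```

```text
t 5.9 th 142.3 cw 0.3542(mod1) r 63.2 mm z 160.7 Ftan -1.7 Frad -3.1 Fz 3.4 w 17.0 tilt [-0.011 -0.011] yaw [ 0.343 -0.939]
[[-0.0, -0.03, -0.26], [-0.0, -0.09, -0.25], [-0.0, -0.06, -0.26], [-0.0, -0.03, -0.27], [-0.0, 0.01, -0.27], [-0.0, 0.05, -0.26], [-0.0, 0.08, -0.25], [-0.0, 0.11, -0.24], [-0.0, 0.14, -0.22], [-0.0, 0.17, -0.2]]
```

>>> arm_command --delta_pos '[[0,0.01,-0.26],[0,-0.04,-0.26],[0,-0.03,-0.26],[0,0.0,-0.27],[0,0.04,-0.27],[0,0.08,-0.26],[0,0.11,-0.25],[0,0.14,-0.23],[0,0.17,-0.21],[0,0.19,-0.19]]' --rotation '[[0,0,0],[0,0,0],[0,0,0],[0,0,0],[0,0,0],[0,0,0],[0,0,0],[0,0,0],[0,0,0],[0,0,0]]'

```text
clock: 6.9
position: [0.5719, 0.2634, 0.1599]
tool_rot: [0.179, 1.554, -2.611]
force: [-5.7, -6.6, 8.3]
grip_width: 0.0167
```

```bash
python3 arc.py 8 10 1
```

```text
t 6.9 th 59.0 cw 0.5856(mod1) r 59.5 mm z 159.9 Ftan -1.5 Frad -8.6 Fz 8.3 w 16.7 tilt [-0.014 -0.008] yaw [ 0.345 -0.939]
[[-0.0, 0.21, -0.17], [-0.0, 0.24, -0.12], [-0.0, 0.25, -0.09], [-0.0, 0.26, -0.06], [0.0, 0.27, -0.02], [0.0, 0.27, 0.01], [0.0, 0.26, 0.05], [0.0, 0.25, 0.08], [0.0, 0.24, 0.12], [0.0, 0.22, 0.15]]
```

>>> arm_command --delta_pos '[[-0.02,0.25,-0.11],[-0.02,0.25,-0.08],[-0.01,0.25,-0.06],[0,0.26,-0.03],[0,0.27,0.01],[0,0.27,0.04],[0,0.26,0.08],[0,0.25,0.11],[0,0.23,0.15],[0,0.2,0.18]]' --rotation '[[0,0.05,0],[0,0.05,-0.01],[0,0.05,-0.01],[0,0,0],[0,0,0],[0,0,0],[0,0,0],[0,0,0],[0,0,0],[0,0,0]]'

```text
clock: 7.9
position: [0.5916, 0.1851, 0.1602]
tool_rot: [-0.236, 1.569, -3.026]
force: [-3.7, 3.8, -0.1]
grip_width: 0.0168
```

```bash
python3 arc.py 6 10 1
```

```text
t 7.9 th -28.5 cw 0.8287(mod1) r 57.2 mm z 160.2 Ftan -1.6 Frad -5.1 Fz -0.1 w 16.8 tilt [-0.002 -0.   ] yaw [ 0.344 -0.939]
[[0.0, 0.18, 0.09], [0.0, 0.11, 0.17], [0.0, 0.09, 0.18], [0.0, 0.07, 0.19], [0.0, 0.05, 0.19], [0.0, 0.03, 0.2], [0.0, 0.01, 0.2], [0.0, -0.01, 0.2], [0.0, -0.03, 0.2], [0.0, -0.05, 0.19]]
```

```bash
sed -i 's/^C=.*/C=np.array([.5385,.2135])/' arc.py; python3 arc.py 5 9 1
```

```text
t 7.9 th -28.2 cw 0.8277(mod1) r 60.2 mm z 160.2 Ftan -1.6 Frad -5.1 Fz -0.1 w 16.8 tilt [-0.002 -0.   ] yaw [ 0.344 -0.939]
[[0.0, 0.1, 0.13], [0.0, 0.09, 0.14], [0.0, 0.08, 0.14], [0.0, 0.07, 0.15], [0.0, 0.06, 0.16], [0.0, 0.04, 0.16], [0.0, 0.03, 0.16], [0.0, 0.02, 0.17], [0.0, 0.0, 0.17]]
```

>>> arm_command --delta_pos '[[0,0.07,0.15],[0,0.07,0.15],[0,0.06,0.15],[0,0.05,0.16],[0,0.04,0.16],[0,0.03,0.16],[0,0.02,0.17],[0,0,0.17],[0,0,0]]' --rotation '[[0,0,0],[0,0,0],[0,0,0],[0,0,0],[0,0,0],[0,0,0],[0,0,0],[0,0,0],[0,0,0]]'

```text
clock: 8.8
position: [0.5575, 0.1564, 0.1603]
tool_rot: [1.463, 1.567, -1.33]
force: [1.3, -3.0, -2.4]
grip_width: 0.0167
```

```bash
python3 arc.py 1.5 10 1
```

```text
t 8.8 th -71.6 cw 0.9482(mod1) r 60.2 mm z 160.3 Ftan -0.2 Frad 3.3 Fz -2.4 w 16.7 tilt [ 0.001 -0.004] yaw [ 0.342 -0.94 ]
[[-0.0, -0.01, 0.05], [0.0, -0.0, 0.05], [0.0, -0.0, 0.05], [-0.0, -0.01, 0.05], [-0.0, -0.01, 0.05], [-0.0, -0.01, 0.05], [-0.0, -0.01, 0.05], [-0.0, -0.01, 0.05], [-0.0, -0.01, 0.05], [-0.0, -0.01, 0.05]]
```

>>> arm_command --delta_pos '[[0,0.1,0]]' --rotation '[[0,0,0]]'

```text
clock: 8.9
position: [0.5575, 0.1554, 0.1601]
tool_rot: [1.014, 1.569, -1.778]
force: [-5.7, 18.0, -9.4]
grip_width: 0.0167
```

>>> arm_command --delta_pos '[[0,0.1,0]]' --rotation '[[0,0,0]]'

```text
clock: 9.0
position: [0.5575, 0.1555, 0.1599]
tool_rot: [-1.013, 1.569, 2.481]
force: [-4.1, 14.6, -4.9]
grip_width: 0.0168
```

>>> arm_command --delta_pos '[[0,0.1,0],[0,0.1,0]]' --rotation '[[0,0,0],[0,0,0]]'

```text
clock: 9.2
position: [0.5579, 0.1555, 0.1598]
tool_rot: [-1.46, 1.562, 2.04]
force: [-4.5, 10.3, -2.5]
grip_width: 0.0167
```

```bash
python3 arc.py 2 10 1
```

```text
t 9.2 th -71.5 cw 0.9480(mod1) r 61.1 mm z 159.8 Ftan 0.9 Frad -11.2 Fz -2.5 w 16.7 tilt [-0.004  0.008] yaw [ 0.35  -0.937]
[[0.0, -0.04, 0.06], [0.0, -0.01, 0.07], [0.0, -0.01, 0.07], [0.0, -0.01, 0.07], [0.0, -0.01, 0.07], [0.0, -0.01, 0.07], [0.0, -0.02, 0.06], [0.0, -0.02, 0.06], [0.0, -0.02, 0.06], [0.0, -0.02, 0.06]]
```

The tug test shows that repeated rows don't build up force: a 3 mm row tops out at about 10–18 N. Steps of 2 mm are therefore self-limiting below about 10 N on the stop, so I'll continue with those.

>>> arm_command --delta_pos '[[0,-0.04,0.06],[0,-0.01,0.07],[0,-0.01,0.07],[0,-0.01,0.07],[0,-0.01,0.07],[0,-0.01,0.07],[0,-0.02,0.06],[0,-0.02,0.06],[0,-0.02,0.06],[0,-0.02,0.06]]' --rotation '[[0,0,0.03],[0,0,0.03],[0,0,0.03],[0,0,0],[0,0,0],[0,0,0],[0,0,0],[0,0,0],[0,0,0],[0,0,0]]'

```text
clock: 10.2
position: [0.5375, 0.153, 0.1601]
tool_rot: [1.405, 1.569, -1.379]
force: [0.7, -2.3, -1.6]
grip_width: 0.0172
```

```bash
python3 arc.py 2 20 .9
```

```text
t 10.2 th -90.9 cw 0.0020(mod1) r 60.5 mm z 160.1 Ftan -0.7 Frad 2.3 Fz -1.6 w 17.2 tilt [ 0.    -0.002] yaw [ 0.35  -0.937]
[[-0.0, -0.04, 0.05], [-0.0, -0.03, 0.06], [-0.0, -0.03, 0.06], [-0.0, -0.03, 0.06], [-0.0, -0.03, 0.06], [-0.0, -0.03, 0.06], [-0.0, -0.04, 0.06], [-0.0, -0.04, 0.06], [-0.0, -0.04, 0.05], [-0.0, -0.04, 0.05], [-0.0, -0.04, 0.05], [-0.0, -0.04, 0.05], [-0.0, -0.05, 0.05], [-0.0, -0.05, 0.05], [-0.0, -0.05, 0.05], [-0.0, -0.05, 0.04], [-0.0, -0.05, 0.04], [-0.0, -0.05, 0.04], [-0.0, -0.05, 0.04], [-0.0, -0.05, 0.04]]
```

>>> arm_command --delta_pos '[[0,-0.03,0.06],[0,-0.03,0.06],[0,-0.03,0.06],[0,-0.03,0.06],[0,-0.03,0.06],[0,-0.03,0.06],[0,-0.04,0.06],[0,-0.04,0.06],[0,-0.04,0.05],[0,-0.04,0.05]]' --rotation '[[0,0,0],[0,0,0],[0,0,0],[0,0,0],[0,0,0],[0,0,0],[0,0,0],[0,0,0],[0,0,0],[0,0,0]]'

```text
clock: 11.2
position: [0.5155, 0.1574, 0.16]
tool_rot: [1.043, 1.57, -1.74]
force: [1.4, -1.5, -2.4]
grip_width: 0.0166
```

```bash
python3 arc.py 2 20 1
```

```text
t 11.2 th -112.3 cw 0.0614(mod1) r 60.7 mm z 160.0 Ftan -1.9 Frad 0.9 Fz -2.4 w 16.6 tilt [-0.    -0.001] yaw [ 0.351 -0.936]
[[-0.0, -0.06, 0.03], [-0.0, -0.05, 0.05], [-0.0, -0.05, 0.04], [-0.0, -0.05, 0.04], [-0.0, -0.05, 0.04], [-0.0, -0.05, 0.04], [-0.0, -0.05, 0.04], [-0.0, -0.06, 0.04], [-0.0, -0.06, 0.03], [-0.0, -0.06, 0.03], [-0.0, -0.06, 0.03], [-0.0, -0.06, 0.03], [-0.0, -0.06, 0.03], [-0.0, -0.06, 0.02], [-0.0, -0.06, 0.02], [-0.0, -0.06, 0.02], [-0.0, -0.06, 0.02], [-0.0, -0.06, 0.02], [-0.0, -0.07, 0.01], [-0.0, -0.07, 0.01]]
```

Tracking is good, so I'll run two calls per turn.

>>> arm_command --delta_pos '[[0,-0.06,0.03],[0,-0.05,0.04],[0,-0.05,0.04],[0,-0.05,0.04],[0,-0.05,0.04],[0,-0.05,0.04],[0,-0.06,0.04],[0,-0.06,0.03],[0,-0.06,0.03],[0,-0.06,0.03]]' --rotation '[[0,0,0],[0,0,0],[0,0,0],[0,0,0],[0,0,0],[0,0,0],[0,0,0],[0,0,0],[0,0,0],[0,0,0]]'

```text
clock: 12.2
position: [0.4974, 0.1691, 0.16]
tool_rot: [0.617, 1.567, -2.167]
force: [-0.8, -3.2, -0.5]
grip_width: 0.017
```

>>> arm_command --delta_pos '[[0,-0.06,0.03],[0,-0.06,0.03],[0,-0.06,0.02],[0,-0.06,0.02],[0,-0.06,0.02],[0,-0.06,0.02],[0,-0.06,0.01],[0,-0.06,0.01],[0,-0.07,0.01],[0,-0.07,0]]' --rotation '[[0,0,0],[0,0,0],[0,0,0],[0,0,0],[0,0,0],[0,0,0],[0,0,0],[0,0,0],[0,0,0],[0,0,0]]'

```text
clock: 13.2
position: [0.4845, 0.1864, 0.1598]
tool_rot: [0.431, 1.567, -2.352]
force: [-3.5, -2.9, 0.1]
grip_width: 0.017
```

```bash
python3 arc.py 2 20 1
```

```text
t 13.2 th -153.3 cw 0.1754(mod1) r 60.4 mm z 159.8 Ftan -1.0 Frad 4.4 Fz 0.1 w 17.0 tilt [-0.003 -0.003] yaw [ 0.351 -0.936]
[[-0.0, -0.07, -0.01], [-0.0, -0.07, 0.0], [-0.0, -0.07, 0.0], [-0.0, -0.07, -0.0], [-0.0, -0.07, -0.0], [-0.0, -0.07, -0.01], [-0.0, -0.07, -0.01], [-0.0, -0.07, -0.01], [-0.0, -0.07, -0.01], [-0.0, -0.07, -0.01], [-0.0, -0.06, -0.02], [-0.0, -0.06, -0.02], [-0.0, -0.06, -0.02], [-0.0, -0.06, -0.02], [-0.0, -0.06, -0.02], [-0.0, -0.06, -0.03], [-0.0, -0.06, -0.03], [-0.0, -0.06, -0.03], [-0.0, -0.06, -0.03], [-0.0, -0.06, -0.03]]
```

>>> arm_command --delta_pos '[[0,-0.07,0.01],[0,-0.07,0.01],[0,-0.07,0],[0,-0.07,0],[0,-0.07,0],[0,-0.07,-0.01],[0,-0.07,-0.01],[0,-0.07,-0.01],[0,-0.07,-0.01],[0,-0.07,-0.01]]' --rotation '[[0,0,0],[0,0,0],[0,0,0],[0,0,0],[0,0,0],[0,0,0],[0,0,0],[0,0,0],[0,0,0],[0,0,0]]'

```text
clock: 14.2
position: [0.4782, 0.2089, 0.1599]
tool_rot: [0.562, 1.569, -2.221]
force: [2.3, -0.6, -5.0]
grip_width: 0.0169
```

>>> arm_command --delta_pos '[[0,-0.07,-0.02],[0,-0.06,-0.02],[0,-0.06,-0.02],[0,-0.06,-0.02],[0,-0.06,-0.02],[0,-0.06,-0.03],[0,-0.06,-0.03],[0,-0.06,-0.03],[0,-0.06,-0.03],[0,-0.06,-0.03]]' --rotation '[[0,0,0],[0,0,0],[0,0,0],[0,0,0],[0,0,0],[0,0,0],[0,0,0],[0,0,0],[0,0,0],[0,0,0]]'

```text
clock: 15.2
position: [0.4803, 0.2296, 0.1597]
tool_rot: [1.738, 1.569, -1.046]
force: [6.8, -2.7, -5.8]
grip_width: 0.0171
```

```bash
python3 arc.py 2 20 1
```

```text
t 15.2 th 164.5 cw 0.2925(mod1) r 60.4 mm z 159.7 Ftan -0.7 Frad -7.2 Fz -5.8 w 17.1 tilt [ 0.001 -0.002] yaw [ 0.35  -0.937]
[[-0.0, -0.04, -0.05], [-0.0, -0.05, -0.04], [-0.0, -0.05, -0.04], [-0.0, -0.05, -0.05], [-0.0, -0.05, -0.05], [-0.0, -0.05, -0.05], [-0.0, -0.04, -0.05], [-0.0, -0.04, -0.05], [-0.0, -0.04, -0.05], [-0.0, -0.04, -0.05], [-0.0, -0.04, -0.06], [-0.0, -0.04, -0.06], [-0.0, -0.03, -0.06], [-0.0, -0.03, -0.06], [-0.0, -0.03, -0.06], [-0.0, -0.03, -0.06], [-0.0, -0.03, -0.06], [-0.0, -0.02, -0.06], [-0.0, -0.02, -0.06], [-0.0, -0.02, -0.06]]
```

>>> arm_command --delta_pos '[[0.01,-0.03,-0.06],[0.01,-0.04,-0.06],[0.01,-0.04,-0.05],[0,-0.05,-0.05],[0,-0.05,-0.05],[0,-0.05,-0.05],[0,-0.04,-0.05],[0,-0.04,-0.05],[0,-0.04,-0.05],[0,-0.04,-0.06]]' --rotation '[[0,0,0],[0,0,0],[0,0,0],[0,0,0],[0,0,0],[0,0,0],[0,0,0],[0,0,0],[0,0,0],[0,0,0]]'

```text
clock: 16.2
position: [0.4904, 0.2495, 0.1595]
tool_rot: [0.94, 1.57, -1.843]
force: [0.5, -1.9, 0.3]
grip_width: 0.0168
```

>>> arm_command --delta_pos '[[0,-0.04,-0.06],[0,-0.04,-0.06],[0,-0.03,-0.06],[0,-0.03,-0.06],[0,-0.03,-0.06],[0,-0.03,-0.06],[0,-0.03,-0.06],[0,-0.02,-0.06],[0,-0.02,-0.06],[0,-0.02,-0.06]]' --rotation '[[0,0,0],[0,0,0],[0,0,0],[0,0,0],[0,0,0],[0,0,0],[0,0,0],[0,0,0],[0,0,0],[0,0,0]]'

```text
clock: 17.2
position: [0.506, 0.2639, 0.1593]
tool_rot: [1.144, 1.568, -1.64]
force: [2.6, -4.9, 0.2]
grip_width: 0.0168
```

```bash
python3 arc.py 2 20 1
```

```text
t 17.2 th 122.8 cw 0.4082(mod1) r 60.0 mm z 159.3 Ftan -0.5 Frad -5.6 Fz 0.2 w 16.8 tilt [-0.    -0.003] yaw [ 0.35  -0.937]
[[-0.0, -0.01, -0.07], [-0.0, -0.01, -0.07], [-0.0, -0.01, -0.07], [-0.0, -0.01, -0.07], [-0.0, -0.0, -0.07], [-0.0, -0.0, -0.07], [-0.0, 0.0, -0.07], [-0.0, 0.0, -0.07], [-0.0, 0.0, -0.07], [-0.0, 0.01, -0.07], [-0.0, 0.01, -0.07], [-0.0, 0.01, -0.07], [-0.0, 0.01, -0.07], [-0.0, 0.02, -0.06], [-0.0, 0.02, -0.06], [-0.0, 0.02, -0.06], [-0.0, 0.02, -0.06], [-0.0, 0.02, -0.06], [-0.0, 0.03, -0.06], [0.0, 0.03, -0.06]]
```

>>> arm_command --delta_pos '[[0,0.01,-0.07],[0,0.01,-0.07],[0,0,-0.07],[0,0,-0.07],[0,0,-0.07],[0,0,-0.07],[0,0,-0.07],[0,0.01,-0.07],[0,0.01,-0.07],[0,0.01,-0.07]]' --rotation '[[0,0,0],[0,0,0],[0,0,0],[0,0,0],[0,0,0],[0,0,0],[0,0,0],[0,0,0],[0,0,0],[0,0,0]]'

```text
clock: 18.2
position: [0.527, 0.272, 0.1593]
tool_rot: [0.464, 1.569, -2.319]
force: [-1.1, -1.6, 0.8]
grip_width: 0.0168
```

>>> arm_command --delta_pos '[[0,0.01,-0.07],[0,0.02,-0.07],[0,0.02,-0.07],[0,0.02,-0.06],[0,0.02,-0.06],[0,0.03,-0.06],[0,0.03,-0.06],[0,0.03,-0.06],[0,0.03,-0.06],[0,0.03,-0.06]]' --rotation '[[0,0,0],[0,0,0],[0,0,0],[0,0,0],[0,0,0],[0,0,0],[0,0,0],[0,0,0],[0,0,0],[0,0,0]]'

```text
clock: 19.2
position: [0.5488, 0.2721, 0.1592]
tool_rot: [0.289, 1.569, -2.493]
force: [-1.5, -1.2, 1.8]
grip_width: 0.0168
```

```bash
python3 arc.py 2 20 1
```

```text
t 19.2 th 80.0 cw 0.5273(mod1) r 59.5 mm z 159.2 Ftan -1.3 Frad -1.4 Fz 1.8 w 16.8 tilt [-0.002 -0.001] yaw [ 0.351 -0.936]
[[-0.0, 0.02, -0.06], [-0.0, 0.04, -0.06], [-0.0, 0.04, -0.05], [-0.0, 0.04, -0.05], [-0.0, 0.04, -0.05], [-0.0, 0.04, -0.05], [-0.0, 0.05, -0.05], [-0.0, 0.05, -0.05], [-0.0, 0.05, -0.05], [-0.0, 0.05, -0.04], [-0.0, 0.05, -0.04], [-0.0, 0.05, -0.04], [-0.0, 0.05, -0.04], [-0.0, 0.06, -0.04], [-0.0, 0.06, -0.04], [-0.0, 0.06, -0.03], [-0.0, 0.06, -0.03], [-0.0, 0.06, -0.03], [-0.0, 0.06, -0.03], [-0.0, 0.06, -0.03]]
```

>>> arm_command --delta_pos '[[0,0.03,-0.06],[0,0.04,-0.06],[0,0.04,-0.05],[0,0.04,-0.05],[0,0.04,-0.05],[0,0.05,-0.05],[0,0.05,-0.05],[0,0.05,-0.05],[0,0.05,-0.04],[0,0.05,-0.04]]' --rotation '[[0,0,0],[0,0,0],[0,0,0],[0,0,0],[0,0,0],[0,0,0],[0,0,0],[0,0,0],[0,0,0],[0,0,0]]'

```text
clock: 20.2
position: [0.5691, 0.2644, 0.1591]
tool_rot: [0.194, 1.568, -2.588]
force: [-1.1, -0.5, 0.6]
grip_width: 0.0171
```

>>> arm_command --delta_pos '[[0,0.05,-0.04],[0,0.05,-0.04],[0,0.06,-0.04],[0,0.06,-0.04],[0,0.06,-0.03],[0,0.06,-0.03],[0,0.06,-0.03],[0,0.06,-0.03],[0,0.06,-0.03],[0,0.06,-0.02]]' --rotation '[[0,0,0],[0,0,0],[0,0,0],[0,0,0],[0,0,0],[0,0,0],[0,0,0],[0,0,0],[0,0,0],[0,0,0]]'

```text
clock: 21.2
position: [0.5853, 0.2503, 0.1589]
tool_rot: [0.152, 1.567, -2.631]
force: [-2.3, -1.0, 2.0]
grip_width: 0.0167
```

```bash
python3 arc.py 2 20 1
```

```text
t 21.2 th 38.2 cw 0.6435(mod1) r 59.6 mm z 158.9 Ftan -0.6 Frad -2.5 Fz 2.0 w 16.7 tilt [-0.003 -0.002] yaw [ 0.352 -0.936]
[[-0.0, 0.06, -0.03], [-0.0, 0.06, -0.02], [-0.0, 0.07, -0.01], [-0.0, 0.07, -0.01], [-0.0, 0.07, -0.01], [0.0, 0.07, -0.01], [0.0, 0.07, -0.01], [0.0, 0.07, -0.0], [0.0, 0.07, -0.0], [0.0, 0.07, 0.0], [0.0, 0.07, 0.0], [0.0, 0.07, 0.01], [0.0, 0.07, 0.01], [0.0, 0.07, 0.01], [0.0, 0.07, 0.01], [0.0, 0.07, 0.01], [0.0, 0.06, 0.02], [0.0, 0.06, 0.02], [0.0, 0.06, 0.02], [0.0, 0.06, 0.02]]
```

>>> arm_command --delta_pos '[[0,0.06,-0.02],[0,0.06,-0.02],[0,0.07,-0.01],[0,0.07,-0.01],[0,0.07,-0.01],[0,0.07,0],[0,0.07,0],[0,0.07,0],[0,0.07,0],[0,0.07,0]]' --rotation '[[0,0,0],[0,0,0],[0,0,0],[0,0,0],[0,0,0],[0,0,0],[0,0,0],[0,0,0],[0,0,0],[0,0,0]]'

```text
clock: 22.2
position: [0.5955, 0.231, 0.1589]
tool_rot: [-0.12, 1.568, -2.902]
force: [-2.8, 0.5, -0.9]
grip_width: 0.0165
```

>>> arm_command --delta_pos '[[0,0.07,0.01],[0,0.07,0.01],[0,0.07,0.01],[0,0.07,0.01],[0,0.07,0.02],[0,0.06,0.02],[0,0.06,0.02],[0,0.06,0.02],[0,0.06,0.02],[0,0.06,0.03]]' --rotation '[[0,0,0],[0,0,0],[0,0,0],[0,0,0],[0,0,0],[0,0,0],[0,0,0],[0,0,0],[0,0,0],[0,0,0]]'

```text
clock: 23.2
position: [0.5981, 0.2094, 0.1589]
tool_rot: [-0.342, 1.569, -3.124]
force: [-0.6, 1.0, -1.1]
grip_width: 0.0165
```

```bash
python3 arc.py 2 20 1
```

```text
t 23.2 th -3.9 cw 0.7603(mod1) r 59.7 mm z 158.9 Ftan -1.0 Frad -0.7 Fz -1.1 w 16.5 tilt [-0.002 -0.   ] yaw [ 0.352 -0.936]
[[-0.0, 0.06, 0.02], [0.0, 0.06, 0.03], [0.0, 0.06, 0.03], [0.0, 0.06, 0.03], [0.0, 0.06, 0.04], [0.0, 0.05, 0.04], [0.0, 0.05, 0.04], [0.0, 0.05, 0.04], [0.0, 0.05, 0.04], [0.0, 0.05, 0.05], [0.0, 0.05, 0.05], [0.0, 0.05, 0.05], [0.0, 0.04, 0.05], [0.0, 0.04, 0.05], [0.0, 0.04, 0.05], [0.0, 0.04, 0.05], [0.0, 0.04, 0.06], [0.0, 0.04, 0.06], [0.0, 0.03, 0.06], [0.0, 0.03, 0.06]]
```

>>> arm_command --delta_pos '[[0,0.06,0.03],[0,0.06,0.03],[0,0.06,0.03],[0,0.06,0.03],[0,0.06,0.04],[0,0.05,0.04],[0,0.05,0.04],[0,0.05,0.04],[0,0.05,0.05],[0,0.05,0.05]]' --rotation '[[0,0,0],[0,0,0],[0,0,0],[0,0,0],[0,0,0],[0,0,0],[0,0,0],[0,0,0],[0,0,0],[0,0,0]]'

```text
clock: 24.2
position: [0.5929, 0.1884, 0.1589]
tool_rot: [-0.49, 1.569, 3.011]
force: [-0.2, 1.4, -2.3]
grip_width: 0.0166
```

>>> arm_command --delta_pos '[[0,0.05,0.05],[0,0.05,0.05],[0,0.04,0.05],[0,0.04,0.05],[0,0.04,0.05],[0,0.04,0.06],[0,0.04,0.06],[0,0.03,0.06],[0,0.03,0.06],[0,0.03,0.06]]' --rotation '[[0,0,0],[0,0,0],[0,0,0],[0,0,0],[0,0,0],[0,0,0],[0,0,0],[0,0,0],[0,0,0],[0,0,0]]'

```text
clock: 25.2
position: [0.5804, 0.1702, 0.1588]
tool_rot: [-0.589, 1.569, 2.912]
force: [-0.4, 2.6, -3.4]
grip_width: 0.0168
```

```bash
python3 arc.py 2 20 1
```

```text
t 25.2 th -45.9 cw 0.8769(mod1) r 60.3 mm z 158.8 Ftan -1.6 Frad -2.2 Fz -3.4 w 16.8 tilt [-0.002  0.   ] yaw [ 0.352 -0.936]
[[0.0, 0.02, 0.06], [0.0, 0.02, 0.06], [0.0, 0.02, 0.06], [0.0, 0.02, 0.06], [0.0, 0.02, 0.06], [0.0, 0.01, 0.06], [0.0, 0.01, 0.07], [0.0, 0.01, 0.07], [0.0, 0.01, 0.07], [0.0, 0.01, 0.07], [0.0, 0.0, 0.07], [0.0, 0.0, 0.07], [0.0, -0.0, 0.07], [0.0, -0.0, 0.07], [0.0, -0.0, 0.07], [0.0, -0.01, 0.07], [0.0, -0.01, 0.07], [0.0, -0.01, 0.07], [0.0, -0.01, 0.07], [0.0, -0.02, 0.06]]
```

>>> arm_command --delta_pos '[[0.01,0.02,0.06],[0.01,0.02,0.06],[0,0.02,0.06],[0,0.02,0.06],[0,0.01,0.06],[0,0.01,0.07],[0,0.01,0.07],[0,0.01,0.07],[0,0.01,0.07],[0,0.01,0.07]]' --rotation '[[0,0,0],[0,0,0],[0,0,0],[0,0,0],[0,0,0],[0,0,0],[0,0,0],[0,0,0],[0,0,0],[0,0,0]]'

```text
clock: 26.2
position: [0.5629, 0.1582, 0.1586]
tool_rot: [-1.667, 1.57, 1.834]
force: [0.3, 1.6, -1.2]
grip_width: 0.0165
```

>>> arm_command --delta_pos '[[0,0,0.07],[0,0,0.07],[0,0,0.07],[0,0,0.07],[0,-0.01,0.07],[0,-0.01,0.07],[0,-0.01,0.07],[0,-0.01,0.07],[0,-0.02,0.06],[0,-0.02,0.06]]' --rotation '[[0,0,0],[0,0,0],[0,0,0],[0,0,0],[0,0,0],[0,0,0],[0,0,0],[0,0,0],[0,0,0],[0,0,0]]'

```text
clock: 27.2
position: [0.5412, 0.1529, 0.1586]
tool_rot: [-2.118, 1.57, 1.383]
force: [1.8, 1.7, -2.0]
grip_width: 0.0165
```

```bash
python3 arc.py 2 20 1
```

```text
t 27.2 th -87.4 cw 0.9923(mod1) r 60.6 mm z 158.6 Ftan -1.9 Frad -1.6 Fz -2.0 w 16.5 tilt [0.    0.001] yaw [ 0.352 -0.936]
[[0.0, -0.04, 0.05], [-0.0, -0.02, 0.06], [-0.0, -0.03, 0.06], [-0.0, -0.03, 0.06], [-0.0, -0.03, 0.06], [-0.0, -0.03, 0.06], [-0.0, -0.03, 0.06], [0.0, -0.04, 0.06], [0.0, -0.04, 0.06], [0.0, -0.04, 0.05], [0.0, -0.04, 0.05], [0.0, -0.04, 0.05], [0.0, -0.04, 0.05], [0.0, -0.05, 0.05], [0.0, -0.05, 0.05], [0.0, -0.05, 0.04], [0.0, -0.05, 0.04], [0.0, -0.05, 0.04], [0.0, -0.05, 0.04], [0.0, -0.05, 0.04]]
```

Now at 1.99 turns and still free.

>>> arm_command --delta_pos '[[0,-0.03,0.06],[0,-0.03,0.06],[0,-0.03,0.06],[0,-0.03,0.06],[0,-0.03,0.06],[0,-0.03,0.06],[0,-0.04,0.06],[0,-0.04,0.06],[0,-0.04,0.05],[0,-0.04,0.05]]' --rotation '[[0,0,0],[0,0,0],[0,0,0],[0,0,0],[0,0,0],[0,0,0],[0,0,0],[0,0,0],[0,0,0],[0,0,0]]'

```text
clock: 28.2
position: [0.5196, 0.1558, 0.1585]
tool_rot: [1.258, 1.57, -1.525]
force: [1.3, 0.1, -2.2]
grip_width: 0.0168
```

>>> arm_command --delta_pos '[[0,-0.04,0.05],[0,-0.04,0.05],[0,-0.05,0.05],[0,-0.05,0.05],[0,-0.05,0.04],[0,-0.05,0.04],[0,-0.05,0.04],[0,-0.05,0.04],[0,-0.05,0.04],[0,-0.05,0.04]]' --rotation '[[0,0,0],[0,0,0],[0,0,0],[0,0,0],[0,0,0],[0,0,0],[0,0,0],[0,0,0],[0,0,0],[0,0,0]]'

```text
clock: 29.2
position: [0.5008, 0.1658, 0.1585]
tool_rot: [-3.121, 1.57, 0.38]
force: [3.0, 2.3, -4.8]
grip_width: 0.0168
```

```bash
python3 arc.py 2 20 1
```

```text
t 29.2 th -128.3 cw 0.1058(mod1) r 60.8 mm z 158.5 Ftan -1.0 Frad -3.7 Fz -4.8 w 16.8 tilt [0.001 0.   ] yaw [ 0.352 -0.936]
[[-0.0, -0.07, 0.01], [-0.0, -0.06, 0.03], [-0.0, -0.06, 0.03], [-0.0, -0.06, 0.03], [-0.0, -0.06, 0.03], [-0.0, -0.06, 0.02], [-0.0, -0.06, 0.02], [-0.0, -0.06, 0.02], [-0.0, -0.06, 0.02], [-0.0, -0.06, 0.01], [-0.0, -0.07, 0.01], [-0.0, -0.07, 0.01], [-0.0, -0.07, 0.01], [-0.0, -0.07, 0.01], [-0.0, -0.07, 0.0], [-0.0, -0.07, 0.0], [0.0, -0.07, -0.0], [0.0, -0.07, -0.0], [0.0, -0.07, -0.0], [0.0, -0.07, -0.01]]
```

>>> arm_command --delta_pos '[[0.01,-0.06,0.02],[0.01,-0.06,0.02],[0,-0.06,0.03],[0,-0.06,0.03],[0,-0.06,0.02],[0,-0.06,0.02],[0,-0.06,0.02],[0,-0.06,0.02],[0,-0.06,0.01],[0,-0.06,0.01]]' --rotation '[[0,0,0],[0,0,0],[0,0,0],[0,0,0],[0,0,0],[0,0,0],[0,0,0],[0,0,0],[0,0,0],[0,0,0]]'

```text
clock: 30.2
position: [0.4874, 0.1808, 0.1582]
tool_rot: [1.059, 1.569, -1.724]
force: [-0.6, -2.1, 1.4]
grip_width: 0.0168
```

```bash
python3 arc.py 2 20 1
```

```text
t 30.2 th -147.3 cw 0.1587(mod1) r 60.6 mm z 158.2 Ftan -1.4 Frad 1.6 Fz 1.4 w 16.8 tilt [-0.    -0.002] yaw [ 0.351 -0.936]
[[-0.0, -0.07, -0.01], [-0.0, -0.07, 0.01], [-0.0, -0.07, 0.01], [-0.0, -0.07, 0.01], [-0.0, -0.07, 0.0], [-0.0, -0.07, 0.0], [-0.0, -0.07, -0.0], [-0.0, -0.07, -0.0], [-0.0, -0.07, -0.0], [-0.0, -0.07, -0.01], [-0.0, -0.07, -0.01], [-0.0, -0.07, -0.01], [-0.0, -0.07, -0.01], [-0.0, -0.06, -0.02], [-0.0, -0.06, -0.02], [-0.0, -0.06, -0.02], [-0.0, -0.06, -0.02], [-0.0, -0.06, -0.02], [-0.0, -0.06, -0.03], [-0.0, -0.06, -0.03]]
```

>>> arm_command --delta_pos '[[0,-0.07,0],[0,-0.07,0.01],[0,-0.07,0.01],[0,-0.07,0.01],[0,-0.07,0],[0,-0.07,0],[0,-0.07,0],[0,-0.07,0],[0,-0.07,-0.01],[0,-0.07,-0.01]]' --rotation '[[0,0,0],[0,0,0],[0,0,0],[0,0,0],[0,0,0],[0,0,0],[0,0,0],[0,0,0],[0,0,0],[0,0,0]]'

```text
clock: 31.2
position: [0.479, 0.2022, 0.1582]
tool_rot: [0.991, 1.569, -1.791]
force: [0.3, -0.5, 0.6]
grip_width: 0.0163
```

```bash
python3 arc.py 2 20 1
```

```text
t 31.2 th -169.2 cw 0.2195(mod1) r 60.6 mm z 158.2 Ftan -0.6 Frad -0.2 Fz 0.6 w 16.3 tilt [-0.    -0.001] yaw [ 0.351 -0.936]
[[-0.0, -0.06, -0.03], [-0.0, -0.07, -0.01], [-0.0, -0.06, -0.02], [-0.0, -0.06, -0.02], [-0.0, -0.06, -0.02], [-0.0, -0.06, -0.02], [-0.0, -0.06, -0.03], [-0.0, -0.06, -0.03], [-0.0, -0.06, -0.03], [-0.0, -0.06, -0.03], [-0.0, -0.06, -0.03], [-0.0, -0.06, -0.04], [-0.0, -0.06, -0.04], [-0.0, -0.05, -0.04], [-0.0, -0.05, -0.04], [-0.0, -0.05, -0.04], [-0.0, -0.05, -0.04], [-0.0, -0.05, -0.05], [-0.0, -0.05, -0.05], [-0.0, -0.05, -0.05]]
```

>>> arm_command --delta_pos '[[0,-0.06,-0.02],[0,-0.07,-0.01],[0,-0.06,-0.02],[0,-0.06,-0.02],[0,-0.06,-0.02],[0,-0.06,-0.02],[0,-0.06,-0.03],[0,-0.06,-0.03]]' --rotation '[[0,0,0],[0,0,0],[0,0,0],[0,0,0],[0,0,0],[0,0,0],[0,0,0],[0,0,0]]'

```text
clock: 32.0
position: [0.478, 0.2133, 0.1578]
tool_rot: [0.874, 1.56, -1.913]
force: [-3.5, -12.3, 9.1]
grip_width: 0.0168
```

```bash
python3 arc.py 2 12 1
```

```text
t 32.0 th -179.8 cw 0.2490(mod1) r 60.5 mm z 157.8 Ftan -12.3 Frad 3.5 Fz 9.1 w 16.8 tilt [-0.004 -0.01 ] yaw [ 0.348 -0.938]
[[-0.0, -0.05, -0.04], [-0.0, -0.06, -0.03], [-0.0, -0.06, -0.03], [-0.0, -0.06, -0.03], [-0.0, -0.06, -0.03], [-0.0, -0.06, -0.03], [-0.0, -0.06, -0.04], [-0.0, -0.05, -0.04], [-0.0, -0.05, -0.04], [-0.0, -0.05, -0.04], [-0.0, -0.05, -0.04], [-0.0, -0.05, -0.04]]
```

Firm: the tangential force is 12 N (about 5.5 mm of spring), so the stop is at about 2.235 turns, or 2¼. I'll ease off most of the spring, then let go.

>>> arm_command --delta_pos '[[-0.01,0.05,0.02],[-0.01,0.05,0.02],[0,0,0]]' --rotation '[[0,0,0],[0,0,0],[0,0,0]]'

```text
clock: 32.3
position: [0.4783, 0.2083, 0.1583]
tool_rot: [0.926, 1.557, -1.862]
force: [-0.1, -1.6, -2.0]
grip_width: 0.017
```

```bash
python3 arc.py 2 1 1
```

```text
t 32.3 th -175.1 cw 0.2357(mod1) r 60.4 mm z 158.3 Ftan -1.6 Frad 0.3 Fz -2.0 w 17.0 tilt [-0.004 -0.013] yaw [ 0.346 -0.938]
[[-0.0, -0.06, -0.03]]
```

>>> arm_command --delta_pos '[[0,0,0],[0,0,0],[0,0,0],[0,0,0]]' --rotation '[[0,0,0],[0,0,0],[0,0,0],[0,0,0]]' --gripper -0.2

```text
clock: 32.7
position: [0.4781, 0.2098, 0.1583]
tool_rot: [0.892, 1.559, -1.895]
force: [0.1, 0.8, -0.6]
grip_width: 0.0512
```

>>> arm_command --delta_pos '[[-0.3,0,0],[-0.6,0,0],[-0.7,0,0],[-0.6,0,0],[-0.4,0,0],[0,0,0]]' --rotation '[[0,0,0],[0,0,0],[0,0,0],[0,0,0],[0,0,0],[0,0,0]]'

```text
clock: 33.3
position: [0.478, 0.2115, 0.2418]
tool_rot: [0.874, 1.56, -1.912]
force: [-0.0, -0.3, -0.7]
grip_width: 0.0514
```

```bash
python3 - <<'E'
from h import *
o,p,M=tool(); print(o['clock'],p,M.round(3),o['grip_width'])
# tally from first pictures, top view
T=cv2.imread('pics/top0.png')[:,:,::-1]
red=((0,120,90),(8,255,255))
yd=np.array([-.0524,.1729,0]);yd/=np.linalg.norm(yd); xd=np.array([yd[1],-yd[0],0]); O=np.array([.5565,-.1763,.014])
def loc(u,v,z): q=plane('top',u,v,z)-O; return (q@xd*1e3).round(1),(q@yd*1e3).round(1)
print('needle',loc(365+318/4,205+160/4,.017),'tick0',loc(365+328/4,205+185/4,.014),'tick3',loc(365+108/4,205+255/4,.014))
pt=cen(mask(T,(434,226,454,246),(0,0,0),(180,255,45)));print('blk',loc(*pt[0],.045))
S=cv2.imread('pics/scene0.png')[:,:,::-1]
# block top edges, scene crop: top face corners (scale 400/110)
k=110/400
for u,v in((88,380),(118,392),(100,415),(65,402)):
    q=plane('scene',185+u*k,200+(v-320)*k,.0545)-O; print((q@xd*1e3).round(1),(q@yd*1e3).round(1))
print('rough pointer',O+yd*-.058, 'yaw err deg',np.degrees(np.arctan2(np.cross(M[:2,1],-yd[:2]),M[:2,1]@-yd[:2])))
E
```

```text
33.3 [0.47803451 0.21152014 0.24181511] [[-0.004  0.348 -0.937]
 [-0.01  -0.937 -0.348]
 [-1.     0.008  0.007]] 0.05140515826374474
needle (np.float64(-9.6), np.float64(-60.2)) tick0 (np.float64(-23.5), np.float64(-61.9)) tick3 (np.float64(-25.5), np.float64(59.1))
blk (np.float64(9.2), np.float64(-54.7))
-2.9 -59.9
-1.8 -40.8
15.9 -41.5
15.3 -63.3
rough pointer [ 0.57332221 -0.23180688  0.014     ] yaw err deg -3.5097226213475743<stdin>:15: DeprecationWarning: Arrays of 2-dimensional vectors are deprecated. Use arrays of 3-dimensional vectors instead. (deprecated in NumPy 2.0)
```

>>> arm_command --delta_pos '[[0,0.5,0.1],[0,1,0.12],[0,1,0.12],[0,1,0.12],[0,1,0.12],[0,1,0.12],[0,1,0.12],[0,1,0.12],[0,1,0.12],[0,1,0.12]]' --rotation '[[0.1,0.03,-0.03],[0.1,0.02,-0.03],[0.1,0.02,-0.02],[0.1,0,0],[0.1,0,0],[0.08,0,0],[0,0,0],[0,0,0],[0,0,0],[0,0,0]]'

```text
clock: 34.3
position: [0.5288, -0.0856, 0.2351]
tool_rot: [-0.295, 1.563, 3.139]
force: [-0.0, -0.4, -0.2]
grip_width: 0.0515
```

```bash
python3 - <<'E'
from h import *
o,p,M=tool(); print(o['clock'],p,M.round(3),to([.5816,-.2282,.24]))
E
```

```text
34.3 [ 0.52875085 -0.08562667  0.2351329 ] [[-0.008  0.288 -0.958]
 [ 0.    -0.958 -0.288]
 [-1.    -0.002  0.007]] [-0.17572906  5.05801922 -0.31777191]
```

>>> arm_command --delta_pos '[[0,1,-0.1],[0,1,-0.1],[0,1,-0.1],[0,0.9,0],[0,0.6,0],[0,0.2,0],[0,0,0]]' --rotation '[[0,0.02,0],[0,0.02,0],[0,0.02,0],[0,0,0],[0,0,0],[0,0,0],[0,0,0]]'

```text
clock: 35.0
position: [0.5727, -0.2341, 0.2279]
tool_rot: [-0.388, 1.56, 3.034]
force: [0.1, -0.6, 0.3]
grip_width: 0.0513
```

```bash
python3 - <<'E'
from h import *
o,p,M=tool(); print(o['clock'],p,M.round(3),to([.5816,-.2282,.042]))
I=optics.grab_frame('scene'); cv2.imwrite('pics/s4.png',I[:,:,::-1])
a=cv2.resize(I[170:290,170:310],(466,400),interpolation=2); b=cv2.resize(I[240:400,340:470],(325,400),interpolation=2)
cv2.imwrite('pics/c4.png',np.hstack([a,b])[:,:,::-1])
E
```

```text
35.0 [ 0.57269561 -0.2341467   0.22790681] [[-0.01   0.277 -0.961]
 [ 0.001 -0.961 -0.277]
 [-1.    -0.004  0.01 ]] [ 6.19368615 -0.08381216 -0.40013517]
```

View pics/c4.png

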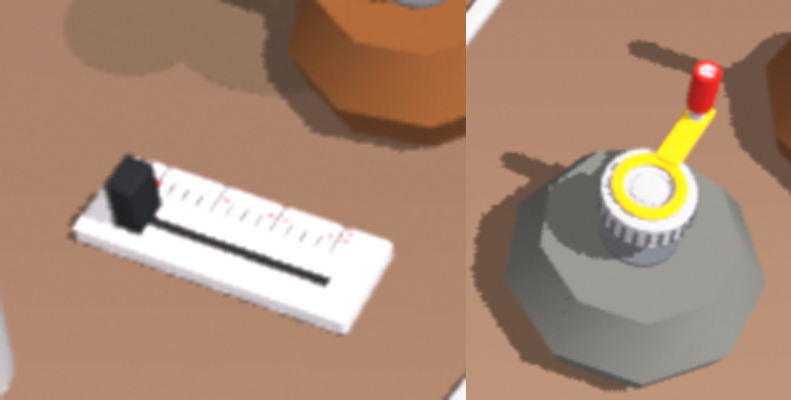

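Crop: the pointer block is at the zero end (crop (133,195)) and the crank rests pointing at the robot, as counted. I'll descend over the pointer.

>>> arm_command --delta_pos '[[0,-0.05,-0.3],[0.6,-0.03,-0.1],[0.9,0,0],[1,0,0],[1,0,0],[0.9,0,0],[0.5,0,0],[0.2,0,0],[0,0,0]]' --rotation '[[0,0.03,0.02],[0,0.03,0.02],[0,0.03,0],[0,0,0],[0,0,0],[0,0,0],[0,0,0],[0,0,0],[0,0,0]]'

```text
clock: 35.95
position: [0.5894, -0.2153, 0.0722]
tool_rot: [-3.121, 1.563, 0.313]
force: [-0.2, -0.2, -0.1]
grip_width: 0.0513
```

```bash
python3 - <<'E'
from h import *
o,p,M=tool(); print(o['clock'],p,M.round(3),to([.5816,-.2282,.042]))
I=optics.grab_frame('scene'); cv2.imwrite('pics/s5.png',I[:,:,::-1])
cv2.imwrite('pics/c5.png',cv2.resize(I[170:290,170:310],(700,600),interpolation=2)[:,:,::-1])
E
```

```text
35.95 [ 0.58936773 -0.21529238  0.07216704] [[ 0.007  0.289 -0.957]
 [ 0.002 -0.957 -0.289]
 [-1.    -0.    -0.008]] [1.00264569 0.33730653 0.37980722]
```

View pics/c5.png

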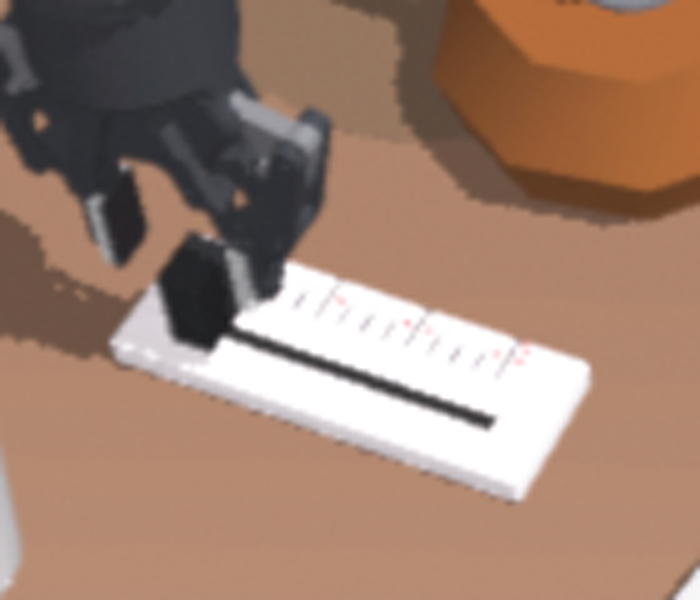

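>>> arm_command --delta_pos '[[0,0.15,0.16],[0,0.14,0.16],[0,0,0]]' --rotation '[[0,0,0],[0,0,0],[0,0,0]]'

```text
clock: 36.3
position: [0.5838, -0.2282, 0.0757]
tool_rot: [2.89, 1.559, 0.041]
force: [-0.1, 0.1, 0.5]
grip_width: 0.0514
```

```bash
python3 - <<'E'
from h import *
o,p,M=tool(); print(o['clock'],p,to([.5816,-.2282,.042]))
print('block top est in c5', (proj('scene',[.5816,-.2282,.0545])-[170,170])*5)
I=optics.grab_frame('scene'); cv2.imwrite('pics/s6.png',I[:,:,::-1])
cv2.imwrite('pics/c6.png',cv2.resize(I[190:260,180:270],(720,560),interpolation=2)[:,:,::-1])
print('est in c6',(proj('scene',[.5816,-.2282,.0545])-[180,190])*8,'tcp c6',(proj('scene',p)-[180,190])*8)
E
```

```text
36.3 [ 0.58379539 -0.22815704  0.07573992] [ 1.1237129  -0.02307403  0.08344736]
block top est in c5 [186.96659511 256.14873748]
est in c6 [219.14655217 249.83797997] tcp c6 [197.39349698 197.03928208]
```

View pics/c6.png

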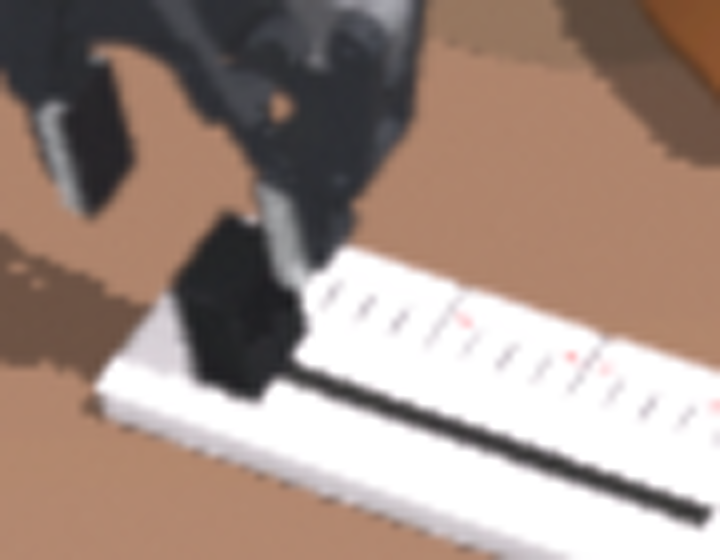

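```bash
python3 - <<'E'
from h import *
q=plane('scene',180+238/8,190+262/8,.0545); print(q,to(q)); 
for u,v in((230,212),(178,280),(250,312),(300,245)): print(plane('scene',180+u/8,190+v/8,.0545))
E
```

```text
[ 0.58131438 -0.22182995  0.0545    ] [ 0.70767367 -0.21809172  0.03888867]
[ 0.57163918 -0.23517254  0.0545    ]
[ 0.59446019 -0.22872478  0.0545    ]
[ 0.59020348 -0.20798905  0.0545    ]
[ 0.56799829 -0.21428693  0.0545    ]
```

>>> arm_command --delta_pos '[[0,-0.15,0.03],[0.3,0,0],[0.4,0,0],[0.3,0,0],[0,0,0]]' --rotation '[[0,0,0],[0,0,0],[0,0,0],[0,0,0],[0,0,0]]'

```text
clock: 36.85
position: [0.5822, -0.223, 0.0433]
tool_rot: [2.92, 1.558, 0.072]
force: [0.3, -0.3, 1.5]
grip_width: 0.0516
```

```bash
python3 - <<'E'
from h import *
o,p,M=tool(); print(o['clock'],p,M.round(3),o['force'],to([.5812,-.2215,.042]))
E
```

```text
36.85 [ 0.58221353 -0.22296812  0.04330064] [[ 0.013  0.289 -0.957]
 [ 0.001 -0.957 -0.289]
 [-1.     0.003 -0.012]] [ 0.33289864 -0.33769169  1.45129355] [ 0.04296874 -0.05672777  0.01874906]
```

>>> arm_command --delta_pos '[[0,0,0],[0,0,0],[0,0,0],[0,0,0],[0,0,0]]' --rotation '[[0,0,0],[0,0,0],[0,0,0],[0,0,0],[0,0,0]]' --gripper 1 --grip_force 30

```text
clock: 37.35
position: [0.582, -0.2229, 0.0427]
tool_rot: [2.952, 1.559, 0.104]
force: [0.3, 0.3, -5.3]
grip_width: 0.0196
```

```bash
python3 - <<'E'
from h import *
o,p,M=tool(); print(o['clock'],p,M.round(3),o['force'],o['grip_width'])
yd=np.array([-.29,.957,0]);print('local y',(p-[.5565,-.1763,0])@yd, (M.T@yd).round(3))
E
```

```text
37.35 [ 0.58204688 -0.22286071  0.04272852] [[ 0.012  0.289 -0.957]
 [ 0.001 -0.957 -0.289]
 [-1.     0.002 -0.012]] [ 0.3303839   0.28995405 -5.29689731] 0.019589406328080063
local y -0.051967189048456514 [-0.002 -1.     0.001]
```

>>> arm_command --delta_pos '[[0,-0.2,0],[0,-0.3,0],[0,-0.35,0],[0,-0.35,0],[0,-0.35,0],[0,-0.35,0],[0,-0.35,0],[0,-0.25,0],[0,-0.1,0],[0,0,0]]' --rotation '[[0,0,0],[0,0,0],[0,0,0],[0,0,0],[0,0,0],[0,0,0],[0,0,0],[0,0,0],[0,0,0],[0,0,0]]'

```text
clock: 38.35
position: [0.557, -0.1403, 0.0427]
tool_rot: [2.954, 1.559, 0.107]
force: [1.1, 0.3, -4.7]
grip_width: 0.0195
```

```bash
python3 - <<'E'
from h import *
o,p,M=tool(); print(o['clock'],p,M.round(3),o['force'],o['grip_width'])
yd=np.array([-.29,.957,0]);print('local y',(p-[.5565,-.1763,0])@yd)
I=optics.grab_frame('scene'); T=optics.grab_frame('top'); cv2.imwrite('pics/s7.png',I[:,:,::-1]);cv2.imwrite('pics/t7.png',T[:,:,::-1])
cv2.imwrite('pics/c7.png',np.hstack([cv2.resize(I[200:280,190:290],(500,400),interpolation=2),cv2.resize(T[205:305,385:460],(300,400),interpolation=2)])[:,:,::-1])
E
```

```text
38.35 [ 0.55697036 -0.14031172  0.04269316] [[ 0.011  0.29  -0.957]
 [ 0.001 -0.957 -0.29 ]
 [-1.     0.002 -0.011]] [ 1.12016709  0.29673758 -4.66528922] 0.019517363260688605
local y 0.034304379137924695
```

View pics/c7.png

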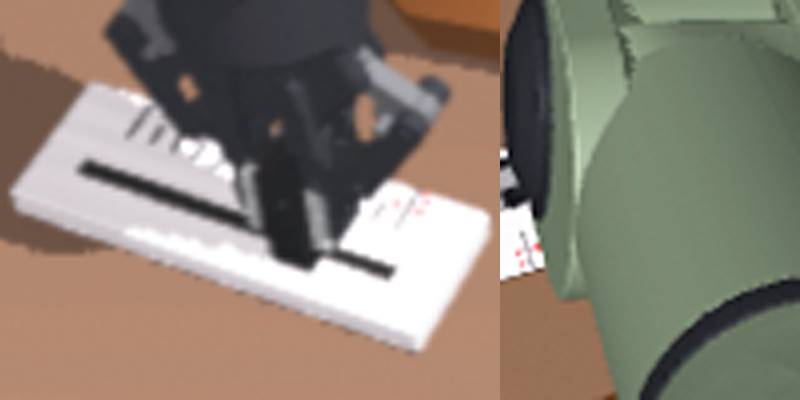

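The finger hides the needle, so I'll let go, rise and read it.

>>> arm_command --delta_pos '[[0,0,0],[0,0,0],[0,0,0]]' --rotation '[[0,0,0],[0,0,0],[0,0,0]]' --gripper -0.2

```text
clock: 38.75
position: [0.5578, -0.1418, 0.0432]
tool_rot: [2.921, 1.558, 0.072]
force: [-0.6, 0.1, 0.1]
grip_width: 0.0511
```

>>> arm_command --delta_pos '[[-0.3,0,0],[-0.7,0,0],[-1,0,0],[-1,0,0],[-1,0,0],[-1,0,0],[-0.6,0,0],[0,0,0]]' --rotation '[[0,0,0],[0,0,0],[0,0,0],[0,0,0],[0,0,0],[0,0,0],[0,0,0],[0,0,0]]'

```text
clock: 39.55
position: [0.5553, -0.1428, 0.2227]
tool_rot: [2.875, 1.556, 0.025]
force: [-0.2, 0.2, -0.1]
grip_width: 0.0516
```

```bash
python3 - <<'E'
from h import *
o,p,M=tool(); print(o['clock'],p,M.round(3),o['force'],o['grip_width'])
I=optics.grab_frame('scene'); cv2.imwrite('pics/s8.png',I[:,:,::-1])
cv2.imwrite('pics/c8.png',cv2.resize(I[205:275,190:290],(800,560),interpolation=2)[:,:,::-1])
E
```

```text
39.55 [ 0.5553103  -0.14279246  0.22268316] [[ 0.015  0.288 -0.958]
 [ 0.    -0.958 -0.288]
 [-1.     0.004 -0.015]] [-0.23433918  0.22010659 -0.13248555] 0.05163141405186837
```

View pics/c8.png

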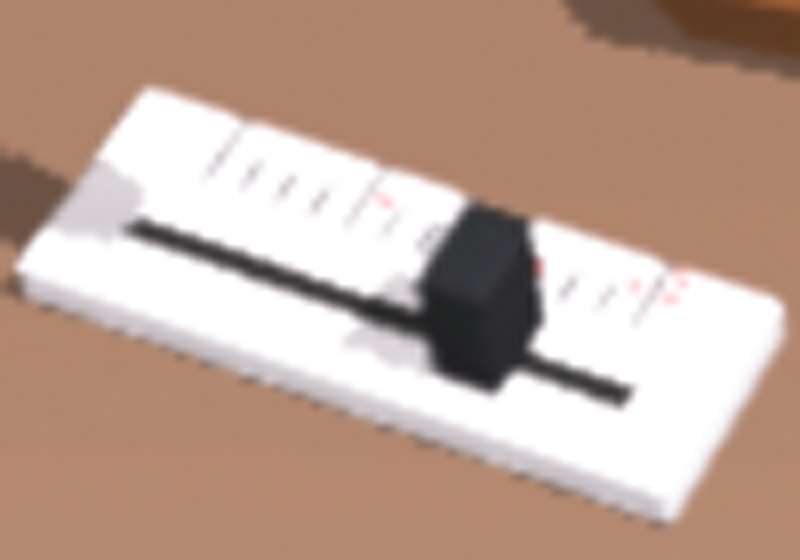

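The needle, at crop (538,268), lies where the 2¼ tick should be. The ticks at (570,287) and (607,298) are 2½ and 2¾, and the 3 tick is at (650,297). A numeric check follows.

```bash
python3 - <<'E'
from h import *
I=cv2.imread('pics/s8.png')[:,:,::-1]
yd=np.array([-.29,.957,0])
f=lambda u,v,z=.014:1e3*(plane('scene',190+u/8,205+v/8,z)@yd)
t0,t1,t3=f(225,152),f(365,197),f(650,297)
for n,u,v in(('.25',255,177),('.5',290,190),('.75',320,203),('1.25',392,222),('1.5',427,238),('2.5',570,287),('2.75',607,298),('t1',365,197),('t3',650,297)): print(n,round((f(u,v)-t0)/40,3))
h=cv2.cvtColor(I,cv2.COLOR_RGB2HSV)
for y in range(234,243): print([tuple(int(c) for c in I[y,x]) for x in range(254,261)])
for z in(.014,.018,.022): print('needle',z,round((f(538,268,z)-t0)/40,3))
E
```

```text
.25 0.277
.5 0.533
.75 0.758
1.25 1.247
1.5 1.509
2.5 2.506
2.75 2.755
t1 0.994
t3 2.995
[(54, 54, 59), (75, 74, 78), (182, 177, 182), (253, 252, 253), (255, 255, 255), (255, 255, 255), (255, 254, 255)]
[(55, 55, 60), (58, 58, 62), (144, 139, 144), (252, 250, 252), (255, 255, 255), (255, 255, 255), (255, 255, 255)]
[(51, 51, 56), (48, 48, 52), (114, 109, 113), (248, 243, 246), (255, 254, 254), (255, 255, 255), (255, 255, 255)]
[(49, 49, 53), (45, 45, 48), (78, 64, 67), (201, 163, 168), (253, 251, 252), (255, 255, 255), (255, 255, 255)]
[(46, 46, 49), (45, 44, 48), (75, 54, 57), (193, 141, 144), (253, 251, 252), (255, 255, 255), (255, 255, 255)]
[(45, 44, 48), (45, 45, 48), (68, 58, 60), (176, 148, 152), (253, 251, 252), (255, 255, 255), (254, 254, 254)]
[(44, 43, 47), (45, 44, 48), (70, 67, 70), (179, 172, 177), (253, 252, 253), (254, 254, 254), (244, 240, 243)]
[(45, 45, 48), (45, 44, 47), (56, 56, 58), (145, 142, 146), (252, 250, 252), (251, 250, 251), (213, 206, 212)]
[(44, 45, 48), (44, 44, 48), (44, 45, 47), (123, 120, 123), (251, 249, 251), (249, 247, 249), (239, 235, 239)]
needle 0.014 2.255
needle 0.018 2.302
needle 0.022 2.348
```

>>> arm_command --delta_pos '[[0,0.5,0.3],[0,1,0.6],[0,1,0.6],[0,1,0.6],[0,1,0.6],[0,1,0.6],[0,1,0.6],[0,1,0.6],[0,0.6,0.3],[0,0,0]]' --rotation '[[0,0,0],[0,0,0],[0,0,0],[0,0,0],[0,0,0],[0,0,0],[0,0,0],[0,0,0],[0,0,0],[0,0,0]]'

```text
clock: 40.6
position: [0.4809, -0.4252, 0.2122]
tool_rot: [-2.514, 1.563, 0.923]
force: [0.5, 1.3, -0.8]
grip_width: 0.051
```

```bash
python3 - <<'E'
from h import *
o,p,M=tool(); print(o['clock'],p)
T=optics.grab_frame('top'); cv2.imwrite('pics/t9.png',T[:,:,::-1])
cv2.imwrite('pics/c9.png',cv2.resize(T[220:280,365:465],(800,480),interpolation=cv2.INTER_CUBIC)[:,:,::-1])
E
```

```text
40.6 [ 0.48086753 -0.42517992  0.21220831]
```

View pics/c9.png

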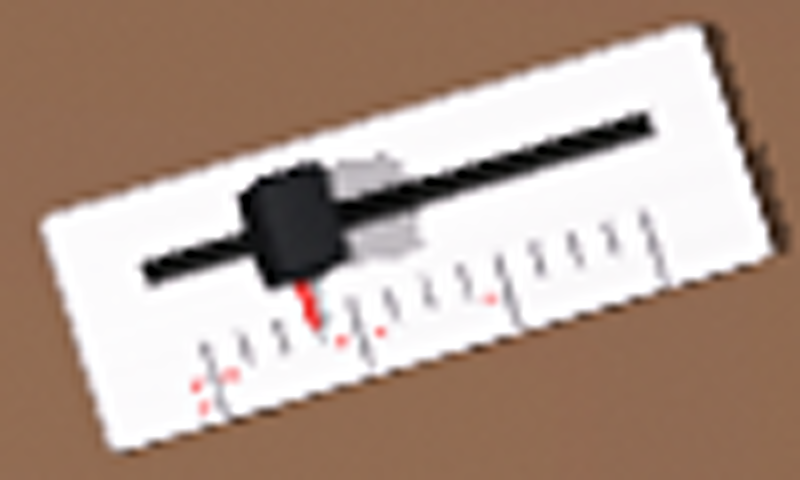

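The top crop shows the needle tip at (315,325) on the 2¼ tick at (318,326), within 1 mm. I'll check the knob's resting angle, then hand in.

```bash
python3 - <<'E'
from h import *
red=((0,160,90),(6,255,255)); yel=((22,150,120),(35,255,255))
for f in('top0','t9'):
    T=cv2.imread(f'pics/{f}.png')[:,:,::-1]
    k=cen(mask(T,(190,225,275,300),*red)); y=cen(mask(T,(190,225,275,300),*yel))
    q=plane('top',*k[0],.175)[:2]-[.5413,.2124]; print(f,k[0],q,np.degrees(np.arctan2(q[1],q[0])))
o=monitor.observe(); print(o['clock'],o['force'],np.abs(o['qd']).max())
print(bot.job_done())
E
```

```text
top0 [250.80851064 247.25531915] [ 0.00145022 -0.0626923 ] -88.6748473527872
t9 [219.61290323 280.58064516] [-0.05966746 -0.00687464] -173.42759793023959
40.65 [-0.80609089  0.48993513 -1.07075558] 0.03274277175195956
the job is handed in; nothing more can be done
None
```

I wound the grey stone's gauge clockwise by its red knob until it came up firm against its stop. The count was about 2.235 turns, so I set the pointer to 2¼. The job was handed in at 40.7 s with the arm clear.

- **Stop:** The highest force I read at the knob was about 12 N, roughly 5.5 mm of spring. That is a little above the 5–10 N called firm but below the 20 N strain limit. I eased off to about 1.6 N before letting go.
- **Count:** After release, the top view put the knob at about 2.235 turns, which agrees with the angle I tracked while winding.
- **Pointer:** After letting go, the top view shows the needle within about 1 mm of the 2¼ tick. The scene view, where the needle was partly hidden, gave 2.25–2.35.
- **Cameras:** The two cameras disagreed by about 4 mm on the strip's position. I judged the final reading by the needle against the ticks.
- **Hammer, chisel, offcut and tin:** I made no deliberate contact with them, but I did not check them separately at the end.

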